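# Zero the thickness comparator on its master and gauge a glass bar

### The arm

A 6-joint arm with a two-finger parallel gripper is mounted at the origin on the work surface. World frame = base frame: x ahead of the robot, y to its left, z up, the work surface at z = 0. Lengths are in m, angles in degrees, forces in N, time in s.
With the tool pointing down it reaches from about 0.35 to 0.875 m from the base axis. Payload 4.2 kg.
Tool frame: the origin (TCP) lies midway between the tips of the shut fingers; the grasp point (between the pads) lies 19 mm behind it (r.grasp_offset is the distance from the TCP to the grasp point, in m); z points along the fingers, y is the direction in which the jaws open and shut (so a half turn about z gives the same grasp; the last joint's range is limited). The gripper opens to 87 mm and grips with 3 to 60 N. Pads are 19 mm wide; open, the fingers measure 117 mm over their backs; the gripper's body (75 mm by 190 mm) begins 51 mm behind the grasp point.
Start: joints at [85.004, 22.042, 0.453, 0, -68.411, -14.817], TCP at [0.212, 0.588, 0.223] pointing down, gripper open.
Joint ranges: [-179.83, 179.83], [-69.29, 118.12], [-61.27, 80.66], [-181.25, 117.63], [-171.15, -9.14], [-177.46, 177.46]. Speed limits (degrees/s): [159.86, 159.86, 180, 180, 180, 180].

### API

Orientations are given as a 3x3 rotation matrix whose columns are the frame's x, y, z axes.
In Python, from station import r gives the robot as it stands.
- The arm moves only by the shell command python3 -m crank 'ROWS'. ROWS is JSON, a list of rows, each a list of 3 entries, a list of its own where there are three numbers: the closure, from -1 (fully open) to 1 (shut), so that 0 is half open, then the shift along the tool's x, y, z as a fraction of full scale, then the turn, a rotation vector about the tool's x, y, z as a fraction of full scale. In form: [[fingers, [dx, dy, dz], [wx, wy, wz]], ...]. A call has 1 to 8 rows; each row shifts and turns the commanded pose from where the row before left it, along the tool's axes as they then stand; what a row does not reach is not made up. Full scale, the value 1, is 100 mm for a shift and 45 degrees for a turn. A row lasts 1/10 s, in which the tool goes at most 50 mm and 8.59 degrees, less where a joint would pass 70% of its speed; a pose out of reach is approached as far as the arm can. A call with a number of a shift or a turn outside -1 to 1 is refused whole. A call with a gripper value outside its range is refused whole. The fingers move at their own pace and stop on an object; the grip force is fixed at half the most. Time passes only in rows, so rows that do not move let the fingers close. It gives the time, the measured TCP pose, the force and the opening at its end, in the units of the state.
- r.sense(): the state, without advancing time (a new reading comes with each control period).
- r.capture(name): name is "scene" or "top"; returns a dict with "img" (400x640x3 uint8, blue, green, red), "fx", "fy", "cx", "cy" (pixels), "dist" ([k1, k2, p1, p2, k3] as OpenCV has them; the pictures are not rectified), "R" (3x3) and "t" (3): a world point X has camera coordinates R X + t. Camera axes: x right, y down, z forward; pixel columns grow to the right and rows downward; lengths in m; the calibration is good to about 2 mm. A picture is of the moment at which its call begins. There is no depth.
- r.finish_job(): hands the job in, once; it reports no verdict.
The state is a dict: "time_s": time; "joints": joint angles; "joint_velocities": joint speeds; "effort": joint torques, N m; "tcp_pos": TCP position; "ee_rot": TCP orientation; "wrist_force": force on the tool from outside, world axes, zero at the start; "moment": the same for the moment, N m; "gripper_width": opening from 0.0 (shut) to 1.0 (fully open).
Only numpy, scipy, OpenCV 4.12 (cv2) and the standard library are available. Lean on these libraries where they do the work, as an engineer would, in place of code of your own. Each camera call takes 0.05 s, during which the arm holds its last target.

### The job

The aluminium master bar is under the comparator's spindle: turn the black knob on the dial until the brass set hand lies right over the black needle, and let go of it. Then draw the master out and lay it lengthwise on the dark rubber pad, and slide the long white glass bar in under the spindle in its place, centred on the spindle and pushed right back against the stop. Leave the set hand where you set it, let go of everything, and do not disturb the other things on the table.

Things in the scene. Friction and masses are not known exactly. Their poses are not given: they have to be found in the camera images.
- stand: comparator stand, fixed. Origin on the spindle's upright axis at table level; x points level from the loading (robot's) side to the column, z up. Base plate: top 20 mm up, x -62 to +78 mm, 100 mm wide. Stop bar on it: 70 mm wide, 14 mm high, face at x = +40; behind it the column, 60 mm wide, x +47 to +80. A steel spindle with a 6 mm radius ball nose comes down at x = y = 0
- bar_home (a point): where a bar's origin is when the bar is home under the spindle, far end against the stop: x = -25, y = 0, z = +20 mm on the stand, axes as the stand's; the bar lies along x and its near 28 mm stick out over the plate's near edge. The plate is smooth; a bar may be slid in a few mm above it (up to about 5) and let down on it once home
- head_edge (a point): middle of the lower near edge of the stand's grey head, 98 mm above the table. The head is 84 mm wide, x -58 to +52 mm on the stand, 98 to 148 mm up; it overhangs the bar, so a gripper that holds the bar's near end must lean back towards the stand's -x
- dial_centre (a point): centre of the level round dial on top of the head (94 mm across, face 155 mm above the table), x = -14, y = 0 mm on the stand; the needle and the knob turn about the upright axis through it
- spindle (a joint): height of the sprung spindle in m: 0 with its nose on the 40 mm master, +0.002 on the 42 mm glass bar, -0.004 (lower stop, nose 36 mm above the plate) with nothing under it. A spring (100 N/m, about 2 N on the master) pushes it down; the sloped end of a bar slid in under it lifts it
- needle: thin black needle of the dial, 40 mm long, look-only. Origin on the dial's axis just above the face; x along the needle to its tip, z up. It turns anticlockwise from above by 0.1 rad per mm that the spindle rises. On the master it stands up to 0.4 rad either side of the stand's -x, differing from time to time
- needle_tip (a point): the needle's tip, 40 mm from the dial's axis
- set_hand_tip (a point): tip of the brass set hand, 40 mm from the dial's axis, 2.5 mm above the needle. The hand is fixed to the knob, in line with the knob bar's length, at the end with the white line on its top
- set_hand (a joint): angle of the set hand and its knob, rad: 0 along the stand's -x, growing anticlockwise from above, limits +-1.6. Starts 0.3 to 1.5 clockwise of the needle; stays where left (friction 0.04 N m). The knob, on the dial's axis, is an upright black bar 44 mm long (along the hand), 14 mm thick, 164 to 194 mm above the table, on a 34 mm round hub
- master: aluminium master bar 130 x 40 x 40 mm, about 0.46 kg, with small dark round plugs in its long sides and top; loose. Origin at the centre of its underside, x along its length, z up. Its top slopes down 11 mm over the last 35 mm at both ends. It starts home under the spindle, within 1 mm of the stop
- glass_bar: white kiln-cast glass bar 130 x 40 x 42 mm, 0.35 to 0.53 kg, shaped like the master but 2 mm thicker; loose, lying on the table to the left or right of the stand, roughly pointing away from the robot. Origin at the centre of its underside, x along its length, z up; either end may go in first
- pad: dark rubber pad 170 x 90 mm, 10 mm thick, fixed to the table on the other side of the stand from the glass bar. Origin at the centre of its underside, x along its length, z up; a bar lying on it has its origin at z = +10 mm
- tile: bystander: white glass tile 70 x 70 x 12 mm, origin under its centre
- shard_bowl: bystander: white bowl, 110 mm across, 45 mm high, origin under its centre
- jar: bystander: clear jar, 64 mm across, 85 mm high, origin under its centre
- brush: bystander: flat brush about 170 mm long lying on the table between the robot and the stand
- nippers: bystander: glass nippers with red handles, about 150 mm long, lying on the table, 20 mm high
- mug: bystander: blue mug, 76 mm across, 90 mm high, origin under its centre
- tape_core: bystander: wooden disc 80 mm across, 25 mm high, origin under its centre

How it is judged:
By the outcome, as a careful person would: the job done as asked, in the order asked, and still so for the second after the job is handed in, with the robot touching nothing.
It also fails if it takes over 72 s, if anything falls off the work surface, if the arm or the gripper's body presses on something with over 40 N, if the wrist force passes 120 N, or if a joint passes its speed limit or range.

## Working session

There is one attempt and no reset: what is moved stays moved. The work goes in short steps, Python scripts to look and compute and a shell command to move; the robot and the scene stay as the last step left them, time stands still between calls to the robot, and variables do not carry over. Pictures are saved under pics/ and viewed, and the job is handed in when it is done.

```bash
ls; mkdir -p pics
python3 - <<'E'
from station import r
import cv2
s=r.sense(); print(s['time_s'],s['tcp_pos'],s['ee_rot'],s['gripper_width'],s['wrist_force'])
for n in('scene','top'):
    c=r.capture(n); cv2.imwrite(f'pics/{n}0.png',c['img']); print(n,c['fx'],c['fy'],c['cx'],c['cy'],c['dist'],c['R'],c['t'])
E
```

```text
pics
0.0 [0.21163812 0.58742929 0.22145647] [[ 9.40729723e-01 -3.39156603e-01 -6.22016903e-04]
 [-3.39157149e-01 -9.40727384e-01 -2.10150749e-03]
 [ 1.27591806e-04  2.18791204e-03 -9.99997598e-01]] 0.9977757381053881 [0.15195949 0.12050869 0.27680839]
scene 438.3028806053928 438.3028806053928 321.6726737124663 202.78093096320498 [-0.09837447  0.          0.          0.          0.        ] [[-0.79328568  0.60878011 -0.00919775]
 [ 0.38556542  0.49061409 -0.78143273]
 [-0.47120816 -0.62344574 -0.6239217 ]] [ 0.44439734 -0.11675922  1.72923749]
top 484.08029165235297 484.08029165235297 321.1524341201423 207.3921388292895 [-0.14577857  0.          0.          0.          0.        ] [[-0.00425288 -0.99998335 -0.00390039]
 [-0.97659749  0.00499209 -0.21501724]
 [ 0.21503313  0.00289467 -0.97660246]] [0.04083654 0.55888524 1.49839525]
```

View pics/scene0.png

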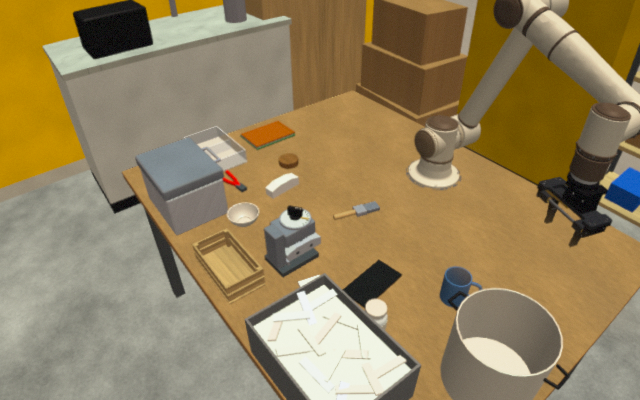

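View pics/top0.png

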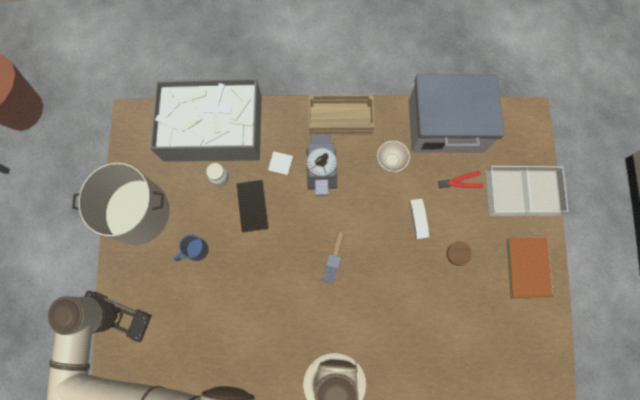

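The overview shows the stand near top px (321,165), the pad at (252,205), the glass bar at (420,218) and the brush at (334,258). Next I'll zoom in.

```bash
cat > h.py <<'E'
import numpy as np, cv2
from station import r
def cap(n): return r.capture(n)
def K(c): return np.array([[c['fx'],0,c['cx']],[0,c['fy'],c['cy']],[0,0,1.]])
def D(c): return np.array(c['dist'],float)
def ray(c,p):
    u=cv2.undistortPoints(np.array([[p]],float),K(c),D(c))[0,0]
    R=np.array(c['R']);t=np.array(c['t']); return -R.T@t, R.T@np.array([u[0],u[1],1.])
def plane(c,p,z):
    o,d=ray(c,p); return o+d*(z-o[2])/d[2]
def proj(c,X):
    R=np.array(c['R']); X=np.atleast_2d(np.array(X,float))
    return cv2.projectPoints(X,cv2.Rodrigues(R)[0],np.array(c['t'],float),K(c),D(c))[0][:,0]
def tri(c1,p1,c2,p2):
    o1,d1=ray(c1,p1);o2,d2=ray(c2,p2);d1/=np.linalg.norm(d1);d2/=np.linalg.norm(d2)
    A=np.stack([d1,-d2],1); s=np.linalg.lstsq(A,o2-o1,rcond=None)[0]
    a=o1+s[0]*d1;b=o2+s[1]*d2; return (a+b)/2,np.linalg.norm(a-b)
def crop(c,x0,y0,x1,y1,k,fn):
    cv2.imwrite(fn,cv2.resize(c['img'][y0:y1,x0:x1],None,fx=k,fy=k,interpolation=cv2.INTER_CUBIC))
E
python3 - <<'E'
from h import *
import pickle
a=cap('scene');b=cap('top');pickle.dump((a,b),open('c0.pkl','wb'))
crop(b,290,120,350,200,7,'pics/t_stand.png'); crop(a,250,160,340,280,5,'pics/s_stand.png')
crop(b,230,130,310,240,5,'pics/t_pad.png'); crop(b,400,190,440,250,8,'pics/t_bar.png')
i1=cv2.imread('pics/t_stand.png')
E
```

```text
(no output)
```

View pics/t_stand.png

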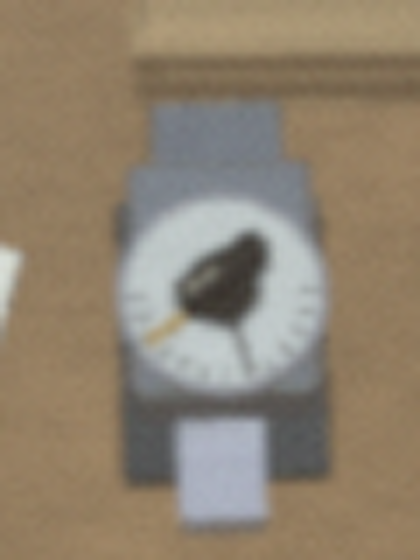

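View pics/s_stand.png

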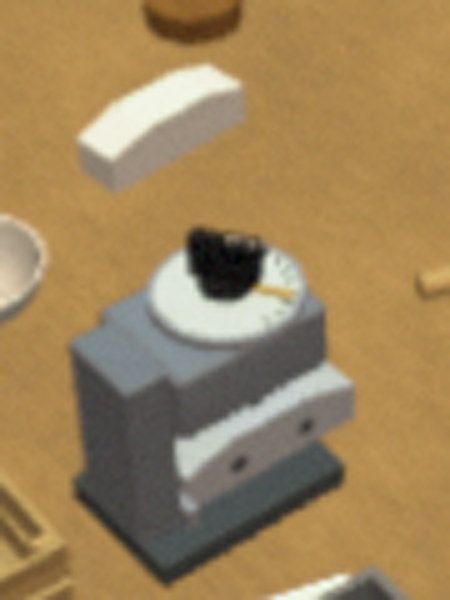

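Run:
```python
from h import *
import pickle
a,b=pickle.load(open('c0.pkl','rb'))
def dial(c,box,nm):
    x0,y0,x1,y1=box
    im=c['img'][y0:y1,x0:x1]; k=8
    im=cv2.resize(im,None,fx=k,fy=k,interpolation=cv2.INTER_CUBIC)
    hsv=cv2.cvtColor(im,cv2.COLOR_BGR2HSV)
    m=((hsv[...,2]>170)&(hsv[...,1]<60)).astype(np.uint8)*255
    cs,_=cv2.findContours(m,cv2.RETR_EXTERNAL,cv2.CHAIN_APPROX_NONE)
    ct=max(cs,key=cv2.contourArea); ct=cv2.convexHull(ct)
    e=cv2.fitEllipse(ct); cv2.ellipse(im,e,(0,0,255),1); cv2.imwrite(nm,im)
    p=((e[0][0]+.5)/k-.5+x0,(e[0][1]+.5)/k-.5+y0); print(p,e[1][0]/k,e[1][1]/k,e[2]); return p
pb=dial(b,(300,135,342,180),'pics/d_top.png'); pa=dial(a,(272,200,316,232),'pics/d_sc.png')
print(tri(a,pa,b,pb)); print(plane(b,pb,.155),plane(a,pa,.155))
# sample hsv at points top
for nm,(x,y) in dict(head=(312,150),master=(321,187),base=(311,186),table=(305,190),dialw=(321,152),pad=(252,205),glass=(420,218)).items():
    print(nm,b['img'][y,x])
```

```text
(321.29796028137207, 161.27998733520508) 26.79571533203125 28.186349868774414 89.31830596923828
(294.89794158935547, 217.30252265930176) 20.39737892150879 31.196609497070312 86.41466522216797
(array([0.68445577, 0.03635178, 0.15632005]), np.float64(0.0015371986863694867))
[0.68428494 0.0368726  0.155     ] [0.68405354 0.03435158 0.155     ]
head [152 145 141]
master [194 181 172]
base [86 86 85]
table [ 95 124 148]
dialw [195 196 188]
pad [49 57 60]
glass [215 220 216]
```

View pics/d_top.png

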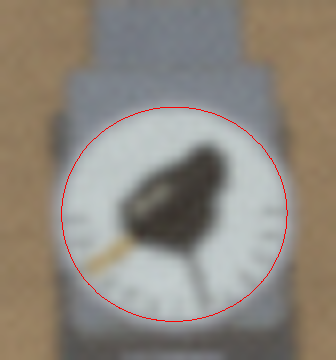

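View pics/d_sc.png

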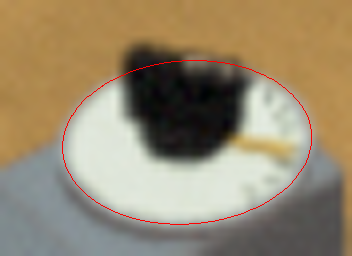

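View pics/t_pad.png

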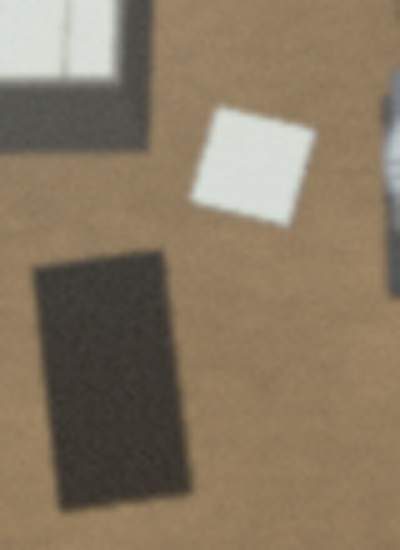

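View pics/t_bar.png

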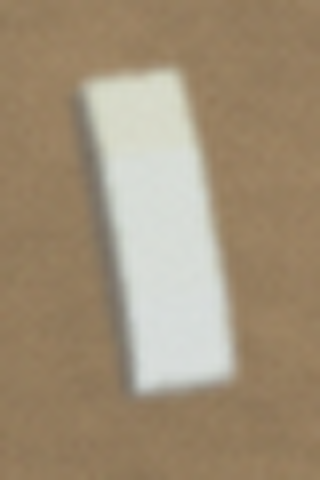

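Run:
```python
from h import *
import pickle
a,b=pickle.load(open('c0.pkl','rb'))
k=8
def up(c,box):
    x0,y0,x1,y1=box; return cv2.resize(c['img'][y0:y1,x0:x1],None,fx=k,fy=k,interpolation=cv2.INTER_CUBIC)
def back(q,box): q=np.asarray(q,float); return (q+.5)/k-.5+np.array(box[:2])
def big(m):
    cs,_=cv2.findContours(m.astype(np.uint8),cv2.RETR_EXTERNAL,cv2.CHAIN_APPROX_NONE); return max(cs,key=cv2.contourArea)
# stand yaw + master near end from top view: master visible piece
box=(305,175,340,200); im=up(b,box).astype(int)
bx=big((im[...,0]-im[...,2]>8)&(im.sum(2)>450)&(np.arange(im.shape[0])[:,None]>24))
rc=cv2.minAreaRect(bx); q=back(cv2.boxPoints(rc),box); print('master visible px',q.round(2).tolist())
print([plane(b,p,.05).round(4).tolist() for p in q])
# pad
def quad(c,box,f,nm,zs):
    im=up(c,box).astype(int); ct=big(f(im)); rc=cv2.minAreaRect(ct)
    h=cv2.convexHull(ct); ap=h
    for e in np.arange(2,60,1.):
        ap=cv2.approxPolyDP(h,e,True)
        if len(ap)<=4: break
    q=back(ap[:,0],box); print(nm,q.round(1).tolist())
    for z in zs:
        P=np.array([plane(c,p,z) for p in q]); print(' z',z,P[:,:2].round(4).tolist(),'mean',P[:,:2].mean(0).round(4), 'sides',np.linalg.norm(P-np.roll(P,-1,0),axis=1).round(4))
    return q
quad(b,(230,170,275,240),lambda i:i.sum(2)<255,'pad top',[.01])
quad(a,(335,255,410,315),lambda i:i.sum(2)<150,'pad scene',[.01])
im=up(b,(405,190,435,245)).astype(int)
quad(b,(405,190,435,245),lambda i:(i.min(2)>165),'glass top',[.031,.042])
quad(b,(310,225,350,290),lambda i:(i[...,0]>130),'brush head',[.01])
for n,p in dict(brush_tip=(340,233),brush_low=(330,281),tile=(281,163),jar=(216,170),mug=(193,245),bowl=(393,155),nip=(438,184),tape=(459,252)).items(): print(n,plane(b,p,.03).round(3))
```

```text
master visible px [[315.02, 179.88], [326.95, 179.49], [327.42, 193.51], [315.49, 193.91]]
[[0.6542, 0.058, 0.05], [0.6553, 0.0188, 0.05], [0.6078, 0.0176, 0.05], [0.6066, 0.0566, 0.05]]
pad top [[261.2, 179.9], [267.7, 227.6], [242.3, 231.7], [236.4, 183.7]]
 z 0.01 [[0.6664, 0.2408], [0.5029, 0.2154], [0.4893, 0.2996], [0.6539, 0.3247]] mean [0.5781 0.2701] sides [0.1654 0.0852 0.1665 0.0849]
pad scene [[400.4, 274.2], [363.7, 306.4], [343.3, 289.2], [378.1, 260.2]]
 z 0.01 [[0.4941, 0.3008], [0.6603, 0.3225], [0.6652, 0.2396], [0.507, 0.2168]] mean [0.5816 0.2699] sides [0.1676 0.083  0.1599 0.0849]
glass top [[420.7, 198.6], [428.6, 234.8], [417.2, 238.3], [410.6, 200.7]]
 z 0.031 [[0.5939, -0.2918], [0.4722, -0.3121], [0.4609, -0.274], [0.5869, -0.2576]] mean [ 0.5285 -0.2839] sides [0.1235 0.0397 0.127  0.035 ]
 z 0.042 [[0.5913, -0.2895], [0.4704, -0.3097], [0.4593, -0.2718], [0.5843, -0.2555]] mean [ 0.5263 -0.2816] sides [0.1226 0.0394 0.1261 0.0347]
brush head [[329.3, 254.3], [339.7, 257.1], [337.1, 267.3], [326.4, 264.7]]
 z 0.01 [[0.4133, 0.0124], [0.4041, -0.0214], [0.3708, -0.0124], [0.3795, 0.022]] mean [3.919e-01 2.000e-04] sides [0.035  0.0346 0.0355 0.0352]
brush_tip [ 0.48  -0.023  0.03 ]
brush_low [0.325 0.011 0.03 ]
tile [0.719 0.173 0.03 ]
jar [0.697 0.392 0.03 ]
mug [0.442 0.458 0.03 ]
bowl [ 0.746 -0.205  0.03 ]
nip [ 0.644 -0.353  0.03 ]
tape [ 0.415 -0.41   0.03 ]
```

Run:
```python
from h import *
import pickle
a,b=pickle.load(open('c0.pkl','rb'))
# average several frames to cut noise
acc=np.mean([cap('top')['img'].astype(float) for _ in range(2)]+[b['img'].astype(float)],0); np.save('top_avg.npy',acc)
g=acc.sum(2)
def vedge(rows,c0,c1,s,z,nm):
    P=[]
    for y in rows:
        d=s*np.gradient(g[y])[c0:c1+1]; d=np.clip(d,0,None); i=d.argmax(); w=d[max(0,i-2):i+3]; xs=np.arange(max(0,i-2),max(0,i-2)+len(w))+c0
        P.append(plane(b,((w*xs).sum()/w.sum(),y),z)[:2])
    P=np.array(P); f=np.polyfit(P[:,0],P[:,1],1); res=np.std(P[:,1]-np.polyval(f,P[:,0])); print(nm,'slope deg',np.degrees(np.arctan(f[0])).round(2),'y@x=.65',np.polyval(f,.65).round(4),'res',res.round(5),'x',P[:,0].min().round(3),P[:,0].max().round(3))
def hedge(cols,r0,r1,s,z,nm):
    P=[]
    for x in cols:
        d=s*np.gradient(g[:,x])[r0:r1+1]; d=np.clip(d,0,None); i=d.argmax(); w=d[max(0,i-2):i+3]; ys=np.arange(max(0,i-2),max(0,i-2)+len(w))+r0
        P.append(plane(b,(x,(w*ys).sum()/w.sum()),z)[:2])
    P=np.array(P); f=np.polyfit(P[:,1],P[:,0],1); print(nm,'slope deg(yaw)',np.degrees(np.arctan(-f[0])).round(2),'x@y=.037',np.polyval(f,.037).round(4),'res',np.std(P[:,0]-np.polyval(f,P[:,1])).round(5))
vedge(range(178,188),304,311,-1,.02,'base L')
vedge(range(178,188),334,341,1,.02,'base R')
vedge(range(183,193),312,319,1,.055,'master L')
vedge(range(183,193),324,331,-1,.055,'master R')
hedge(range(317,326),190,197,-1,.049,'master near end top edge')
hedge(list(range(309,314)),184,192,1,.02,'base near')
hedge(list(range(330,335)),184,192,1,.02,'base near R')
hedge(list(range(309,335)),172,182,-1,.148,'head near')
vedge(range(144,148),305,312,1,.148,'head L'); vedge(range(144,148),330,338,-1,.148,'head R')
vedge(range(135,142),308,314,1,.12,'col L?'); vedge(range(135,142),327,333,-1,.12,'col R?')
```

```text
base L slope deg 2.44 y@x=.65 0.0865 res 0.00026 x 0.638 0.669
base R slope deg -1.42 y@x=.65 -0.0146 res 0.00019 x 0.638 0.669
master L slope deg 1.92 y@x=.65 0.0591 res 0.0001 x 0.612 0.642
master R slope deg 1.49 y@x=.65 0.0178 res 0.00019 x 0.612 0.642
master near end top edge slope deg(yaw) 1.7 x@y=.037 0.6077 res 9e-05
base near slope deg(yaw) 1.14 x@y=.037 0.6305 res 8e-05
base near R slope deg(yaw) 2.94 x@y=.037 0.6305 res 9e-05
head near slope deg(yaw) -0.29 x@y=.037 0.6427 res 0.00317
head L slope deg -14.06 y@x=.65 0.0971 res 0.00026 x 0.734 0.744
head R slope deg 8.85 y@x=.65 -0.011 res 0.00086 x 0.733 0.743
col L? slope deg -3.32 y@x=.65 0.0738 res 0.00035 x 0.764 0.784
col R? slope deg 6.69 y@x=.65 -0.0014 res 0.0007 x 0.764 0.784
```

Run:
```python
from h import *
import pickle
a,b=pickle.load(open('c0.pkl','rb'))
acc=np.mean([cap('scene')['img'].astype(float) for _ in range(2)]+[a['img'].astype(float)],0); np.save('sc_avg.npy',acc)
im=cv2.resize(acc[225:280,258:325].clip(0,255).astype(np.uint8),None,fx=11,fy=11,interpolation=cv2.INTER_CUBIC)
cv2.imwrite('pics/s_base.png',im)
t=np.load('top_avg.npy'); cv2.imwrite('pics/t_stand2.png',cv2.resize(t[130:200,296:346].clip(0,255).astype(np.uint8),None,fx=8,fy=8,interpolation=cv2.INTER_CUBIC))
# joint near edge of base
g=t.sum(2);P=[]
for x in [309,310,311,312,330,331,332,333,334]:
    d=np.gradient(g[:,x])[184:193].clip(0); i=d.argmax(); ys=np.arange(max(0,i-2),min(9,i+3)); P.append(plane(b,(x,(d[ys]*ys).sum()/d[ys].sum()+184),0.)[:2])
P=np.array(P);f=np.polyfit(P[:,1],P[:,0],1);print(np.degrees(np.arctan(-f[0])),np.polyval(f,.037),P.round(4).tolist())
```

```text
2.034285740949202 0.6363036009335651 [[0.635, 0.0792], [0.6349, 0.0758], [0.6349, 0.0724], [0.6352, 0.0691], [0.6371, 0.0082], [0.6374, 0.0048], [0.6377, 0.0015], [0.6377, -0.0019], [0.6378, -0.0053]]
```

View pics/s_base.png

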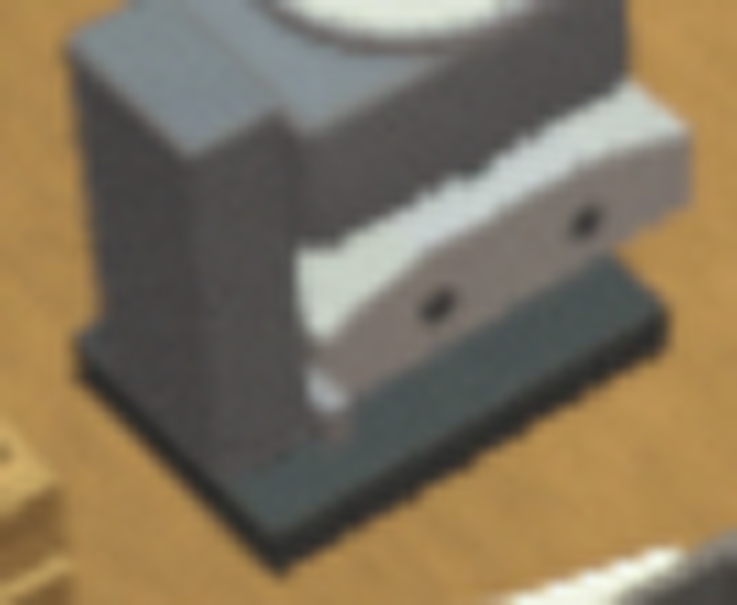

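View pics/t_stand2.png

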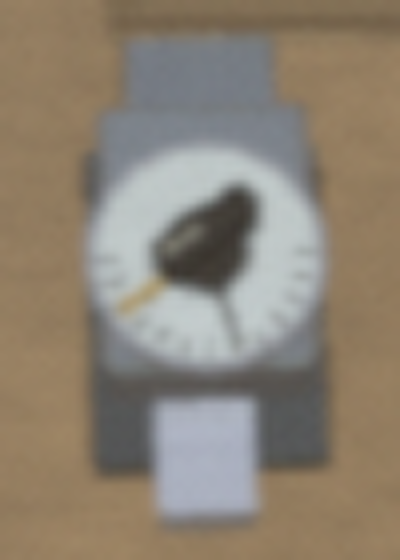

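Run:
```python
from h import *
import pickle
a,b=pickle.load(open('c0.pkl','rb'))
f=lambda x,y:((x+.5)/11-.5+258,(y+.5)/11-.5+225)
A=plane(a,f(280,572),0);B=plane(a,f(662,352),0);C=plane(a,f(80,376),0)
A2=plane(a,f(280,535),.02);B2=plane(a,f(665,315),.02)
yaw=lambda p,q:np.degrees(np.arctan2((p-q)[1],(p-q)[0]))
print(A,B,C,yaw(A,B),np.linalg.norm(A-B),yaw(C,A)+90,np.linalg.norm(C-A)); print(A2,B2,yaw(A2,B2),np.linalg.norm(A2-B2))
# plugs and base line of master in scene: master lower edge on plate z=.02: (355,400)->(610,255)
p,q=plane(a,f(355,400),.02),plane(a,f(600,258),.02);print('master low edge',p,q,yaw(p,q))
# needle / hand angles from top
g=np.load('top_avg.npy')
def dirn(p1,p2,z):
    P,Q=plane(b,p1,z),plane(b,p2,z); d=Q-P; return P.round(4),Q.round(4),np.degrees(np.arctan2(-d[1],-d[0]))
h=lambda x,y:((x+.5)/8-.5+296,(y+.5)/8-.5+130)
print('needle',dirn(h(218,290),h(238,347),.157)); print('hand',dirn(h(163,283),h(122,311),.1595))
print('white line',dirn(h(200,230),h(168,248),.194))
print('dialc px',proj(b,[[.6843,.0369,.155],[.6843,.0369,.194]]))
```

```text
[0.77128072 0.08401272 0.        ] [6.38286801e-01 8.13528598e-02 1.11022302e-16] [ 7.75240558e-01 -1.31064560e-02 -1.11022302e-16] 1.1457550336875533 0.13302051296965214 2.3348274435192877 0.09719986980313097
[0.77278926 0.08866898 0.02      ] [0.6404032  0.08605272 0.02      ] 1.1321491294325856 0.13241190606623646
master low edge [0.7283575  0.05951826 0.02      ] [0.64123657 0.05630938 0.02      ] 2.109389812020648
needle (array([0.669 , 0.0323, 0.157 ]), array([0.6461, 0.0247, 0.157 ]), np.float64(18.255925035593396))
hand (array([0.6711, 0.0534, 0.1595]), array([0.66  , 0.0692, 0.1595]), np.float64(-54.70945871392367))
white line (array([0.6811, 0.039 , 0.194 ]), array([0.6741, 0.051 , 0.194 ]), np.float64(-59.72325501680216))
dialc px [[321.28907344 161.27538762]
 [321.24212527 157.29724271]]
```

```bash
cat >> h.py <<'E'
from scipy.spatial.transform import Rotation as Rn
def togo(pos,yaw=None,lean=0,Rt=None):
    """target tcp pos; yaw of tool x (deg) ; lean = tool z tilted towards +x' (fwd) by deg"""
    s=r.sense(); R0=np.array(s['ee_rot']); p=np.array(s['tcp_pos'])
    if Rt is None and yaw is not None: Rt=tool(yaw,lean)
    if Rt is not None: print('turn frac',(Rn.from_matrix(R0.T@Rt).as_rotvec(degrees=True)/45).round(3))
    print('shift frac in present axes',(R0.T@(np.array(pos)-p)/.1).round(3))
    if Rt is not None: print('shift frac in target axes',(Rt.T@(np.array(pos)-p)/.1).round(3))
    print('t',round(s['time_s'],2),'tcp',p.round(4),'F',np.round(s['wrist_force'],1),'w',round(s['gripper_width'],3),'J',np.round(s['joints'],1))
def tool(yaw,lean=0):
    # tool pointing down, x at yaw; lean tips tool z towards its +x axis (body back to -x)
    return Rn.from_euler('z',yaw,degrees=True).as_matrix()@np.array([[1,0,0],[0,-1,0],[0,0,-1.]])@Rn.from_euler('y',lean,degrees=True).as_matrix()
E
python3 -c "
from h import *
print(tool(0,40).round(3))
togo([.684,.0365,.24],-54)"
python3 -m crank '[[-1,[0.2,0.1,-0.05],[0,0,0]],[-1,[0.35,0.2,-0.1],[0,0,0]],[-1,[0.4,0.22,-0.1],[0,0,0]],[-1,[0.4,0.22,0],[0,0,0]],[-1,[0.4,0.22,0],[0,0,0]],[-1,[0.4,0.22,0],[0,0,0]],[-1,[0.4,0.22,0],[0,0,0]],[-1,[0.4,0.22,0],[0,0,0]]]'
```

```text
[[ 0.766  0.     0.643]
 [ 0.    -1.     0.   ]
 [ 0.643  0.    -0.766]]
turn frac [ 0.   -0.    0.76]
shift frac in present axes [ 6.312  3.587 -0.175]
shift frac in target axes [ 7.237 -0.579 -0.176]
t 0.4 tcp [0.2118 0.5879 0.2224] F [-0.1  0.3 -1.3] w 0.998 J [ 85.   22.1   0.4  -0.  -68.4 -14.8]
time_s: 1.2
tcp_pos: [0.4355, 0.3332, 0.2482]
ee_rot: [[0.941, -0.339, 0.001], [-0.339, -0.941, 0.001], [0.0, -0.001, -1.0]]
wrist_force: [0.2, 0.8, -0.4]
gripper_width: 0.998
```

```bash
python3 -m crank '[[-1,[0.4,0.22,0],[0,0,0]],[-1,[0.4,0.22,0],[0,0,0]],[-1,[0.4,0.22,0],[0,0,0.15]],[-1,[0.35,0.3,0],[0,0,0.15]],[-1,[0.3,0.25,0],[0,0,0.15]],[-1,[0,0,0],[0,0,0.15]],[-1,[0,0,0],[0,0,0.15]],[-1,[0,0,0],[0,0,0]]]'; python3 -c "
from h import *
togo([.684,.0365,.24],-54)"
```

```text
time_s: 2.0
tcp_pos: [0.5542, 0.1516, 0.2479]
ee_rot: [[0.593, -0.805, 0.0], [-0.805, -0.593, 0.0], [0.0, -0.0, -1.0]]
wrist_force: [-0.4, 0.6, 0.2]
gripper_width: 1.003
turn frac [-0.    -0.     0.008]
shift frac in present axes [ 1.697 -0.363  0.079]
shift frac in target axes [ 1.694 -0.374  0.079]
t 2.0 tcp [0.5542 0.1516 0.2479] F [-0.4  0.6  0.2] w 1.003 J [ 31.5  16.2  -4.5   0.  -69.3   4.9]
```

```bash
python3 -m crank '[[-1,[0.4,-0.09,0],[0,0,0]],[-1,[0.4,-0.09,0],[0,0,0]],[-1,[0.4,-0.09,0],[0,0,0]],[-1,[0.3,-0.06,0],[0,0,0]],[0,[0.195,-0.04,0],[0,0,0]],[0,[0,0,0],[0,0,0]],[0,[0,0,0],[0,0,0]]]'
python3 - <<'E'
from h import *
togo([.684,.0365,.17],-54)
c=cap('top');a=cap('scene'); crop(c,270,100,370,200,6,'pics/k1t.png'); crop(a,250,150,340,240,6,'pics/k1s.png')
s=r.sense(); print(proj(c,s['tcp_pos']),proj(a,s['tcp_pos']))
E
```

```text
time_s: 2.7
tcp_pos: [0.6843, 0.0383, 0.2472]
ee_rot: [[0.595, -0.804, -0.001], [-0.804, -0.595, -0.0], [-0.0, 0.001, -1.0]]
wrist_force: [-0.1, 0.9, 0.7]
gripper_width: 0.81
turn frac [0.001 0.001 0.011]
shift frac in present axes [0.013 0.013 0.772]
shift frac in target axes [0.013 0.013 0.772]
t 2.7 tcp [0.6843 0.0383 0.2472] F [-0.1  0.9  0.7] w 0.81 J [ 16.7  27.3  12.4  -0.  -75.1  19.8]
[[320.3839343  151.55743434]] [[294.3323704  192.96894817]]
```

View pics/k1t.png

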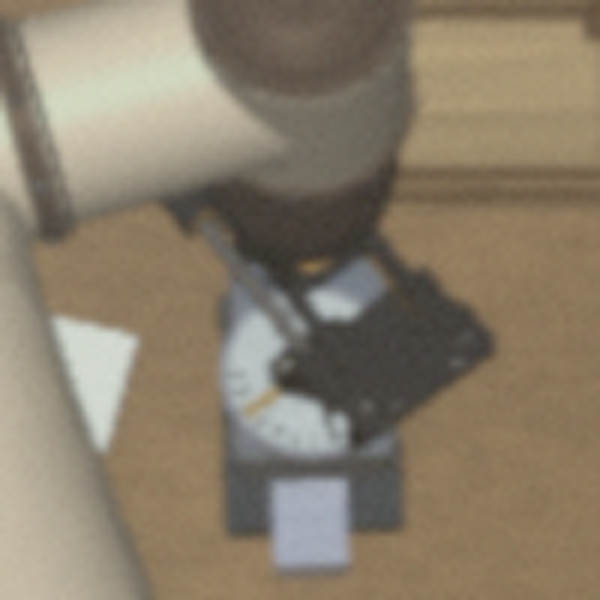

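View pics/k1s.png

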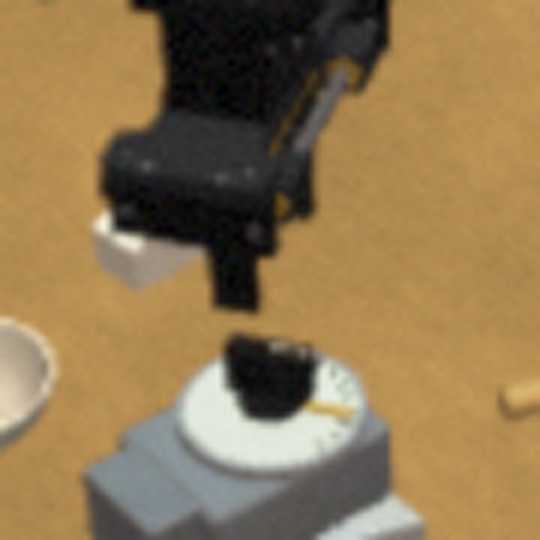

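```bash
python3 -m crank '[[0,[0,0,0.25],[0,0,0]],[0,[0.013,0.013,0.25],[0,0,0.01]],[0,[0,0,0.2],[0,0,0]],[0,[0,0,0.07],[0,0,0]],[0,[0,0,0],[0,0,0]]]'
python3 - <<'E'
from h import *
togo([.684,.0365,.17],-54)
a=cap('scene'); crop(a,250,150,340,240,6,'pics/k2s.png')
E
```

```text
time_s: 3.3
tcp_pos: [0.6836, 0.0374, 0.1701]
ee_rot: [[0.589, -0.808, -0.002], [-0.808, -0.589, -0.001], [-0.001, 0.002, -1.0]]
wrist_force: [0.2, 0.4, 0.6]
gripper_width: 0.502
turn frac [0.002 0.001 0.002]
shift frac in present axes [0.01  0.002 0.001]
shift frac in target axes [0.01  0.002 0.001]
t 3.3 tcp [0.6836 0.0374 0.1701] F [0.2 0.4 0.6] w 0.502 J [ 16.6  29.9   5.6   0.  -65.8  19.4]
```

View pics/k2s.png

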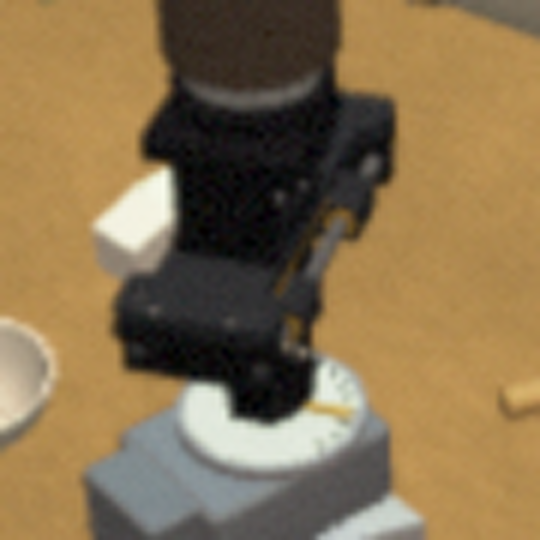

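The fingers straddle the knob (crop (270,385)), clear of the dial. I'll close in steps and watch the force.

```bash
python3 -m crank '[[0.4,[0,0,0],[0,0,0]],[0.7,[0,0,0],[0,0,0]],[1,[0,0,0],[0,0,0]],[1,[0,0,0],[0,0,0]],[1,[0,0,0],[0,0,0]]]'
python3 - <<'E'
from h import *
togo([.684,.0365,.17],-54); print(r.sense()['moment'])
E
```

```text
time_s: 3.85
tcp_pos: [0.684, 0.0364, 0.1709]
ee_rot: [[0.588, -0.809, -0.001], [-0.809, -0.588, -0.001], [0.0, 0.001, -1.0]]
wrist_force: [-1.1, -0.1, 0.4]
gripper_width: 0.156
turn frac [ 0.001 -0.    -0.   ]
shift frac in present axes [-0.001 -0.     0.009]
shift frac in target axes [-0.001 -0.     0.009]
t 3.85 tcp [0.684  0.0364 0.1709] F [-1.1 -0.1  0.4] w 0.156 J [ 16.5  29.9   5.7   0.  -65.8  19.4]
[-0.01366319  0.10717978  0.0241996 ]
```

```bash
python3 -m crank '[[1,[0,0,0],[0,0,-0.1]],[1,[0,0,0],[0,0,-0.15]],[1,[0,0,0],[0,0,-0.15]],[1,[0,0,0],[0,0,-0.15]],[1,[0,0,0],[0,0,-0.15]],[1,[0,0,0],[0,0,-0.15]],[1,[0,0,0],[0,0,-0.15]],[1,[0,0,0],[0,0,-0.15]]]';python3 -m crank '[[1,[0,0,0],[0,0,-0.15]],[1,[0,0,0],[0,0,-0.15]],[1,[0,0,0],[0,0,-0.1]],[1,[0,0,0],[0,0,0]],[1,[0,0,0],[0,0,0]]]'
python3 - <<'E'
from h import *
togo([.684,.0365,.17],18); print(r.sense()['moment'])
t=cap('top');a=cap('scene'); crop(a,250,150,340,240,6,'pics/k3s.png'); crop(t,280,120,360,200,7,'pics/k3t.png')
E
```

```text
time_s: 4.65
tcp_pos: [0.6841, 0.0366, 0.1709]
ee_rot: [[0.999, -0.035, -0.0], [-0.035, -0.999, -0.0], [-0.0, 0.0, -1.0]]
wrist_force: [-1.8, -0.4, 0.8]
gripper_width: 0.159
time_s: 5.15
tcp_pos: [0.6841, 0.0366, 0.1709]
ee_rot: [[0.963, 0.27, -0.0], [0.27, -0.963, -0.0], [-0.0, 0.0, -1.0]]
wrist_force: [-1.4, -0.9, 2.2]
gripper_width: 0.157
turn frac [ 0.     0.001 -0.052]
shift frac in present axes [-0.002  0.001  0.009]
shift frac in target axes [-0.002  0.001  0.009]
t 5.15 tcp [0.6841 0.0366 0.1709] F [-1.4 -0.9  2.2] w 0.157 J [ 16.6  29.9   5.7   0.  -65.8  89.1]
[-0.11872651  0.58775914 -0.01459413]
```

View pics/k3s.png

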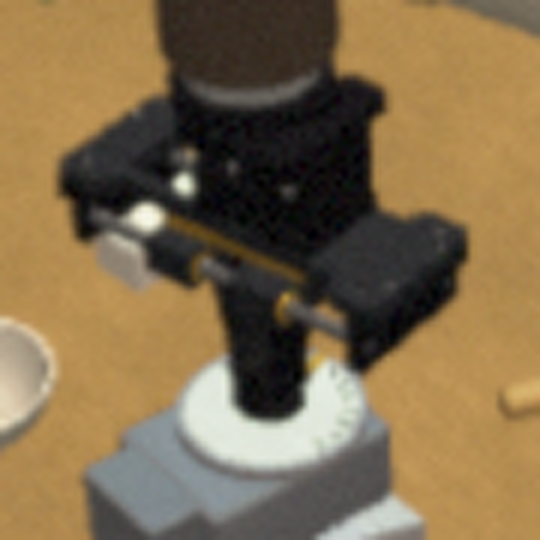

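View pics/k3t.png

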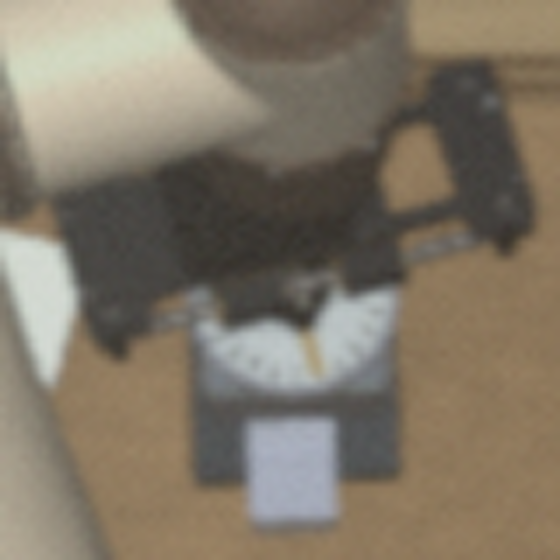

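Run:
```python
from h import *
c=cap('top'); ims=np.mean([cap('top')['img'].astype(float) for _ in range(3)]+[c['img'].astype(float)],0)
np.save('top_k3.npy',ims)
old=np.load('top_avg.npy')
f=lambda i:cv2.resize(i[155:182,308:338].clip(0,255).astype(np.uint8),None,fx=13,fy=13,interpolation=cv2.INTER_CUBIC)
cv2.imwrite('pics/k3cmp.png',np.hstack([f(old),f(ims)]))
for nm,im in(('old',old),('new',ims)):
    gold=(im[...,2]-im[...,0]).astype(float); dark=(im.sum(2))
    for y in range(165,175):
        row=gold[y,310:335].clip(15)-15; d=(560-dark[y,318:332]).clip(0)
        print(nm,y,'gold',round(row.sum()),round((row*np.arange(310,335)).sum()/max(row.sum(),1),2),'dark',round(d.sum()),round((d*np.arange(318,332)).sum()/max(d.sum(),1),2))
```

```text
old 165 gold 68 315.0 dark 2092 321.25
old 166 gold 81 314.03 dark 1048 321.68
old 167 gold 89 312.51 dark 317 322.88
old 168 gold 52 311.65 dark 169 323.72
old 169 gold 2 311.0 dark 254 325.84
old 170 gold 0 0.0 dark 247 326.88
old 171 gold 0 0.0 dark 264 327.3
old 172 gold 0 0.0 dark 539 327.99
old 173 gold 0 0.0 dark 765 327.98
old 174 gold 0 0.0 dark 1124 327.38
new 165 gold 2 311.0 dark 2487 321.54
new 166 gold 2 323.0 dark 1571 322.07
new 167 gold 16 323.27 dark 680 322.8
new 168 gold 39 323.54 dark 315 323.76
new 169 gold 45 323.77 dark 352 326.05
new 170 gold 40 324.23 dark 330 326.58
new 171 gold 45 324.44 dark 430 327.01
new 172 gold 37 324.56 dark 704 327.12
new 173 gold 6 325.0 dark 940 327.34
new 174 gold 0 0.0 dark 1334 326.85
```

View pics/k3cmp.png

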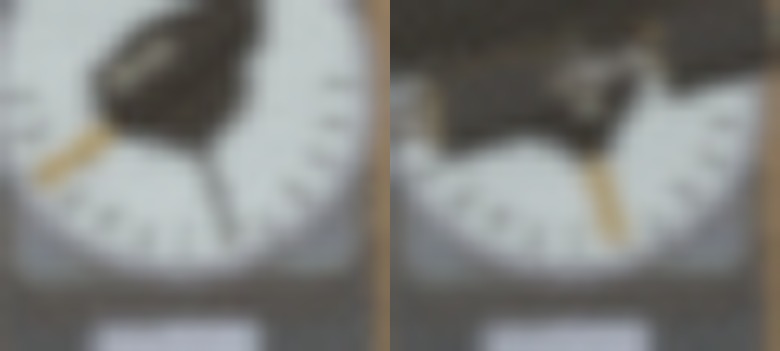

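Run:
```python
from h import *
import pickle
a,b=pickle.load(open('c0.pkl','rb'))
old=np.load('top_avg.npy'); new=np.load('top_k3.npy'); C=np.array([.6841,.0366])
def an(pts,z):
    P=np.array([plane(b,p,z)[:2] for p in pts]); 
    f=np.polyfit(P[:,0],P[:,1],1); m=P.mean(0)-C
    print('line',np.degrees(np.arctan(f[0])).round(2),'via centre',np.degrees(np.arctan2(-m[1],-m[0])).round(2), np.degrees(np.arctan2(-(P-C)[:,1],-(P-C)[:,0])).round(1))
pts=[]
for y in range(168,173):
    x0=323.3+(y-167)*.37; xs=np.arange(int(x0)-2,int(x0)+4); v=old[y].sum(1)[xs]; w=(v.max()-v); w=(w-.3*w.max()).clip(0); w[abs(xs-x0)>2]=0
    pts.append(((w*xs).sum()/w.sum(),y))
print('needle',np.round(pts,2).tolist()); an(pts,.157)
pts=[]
for y in range(168,173):
    xs=np.arange(320,329); w=(new[y,xs,2]-new[y,xs,0]); w=(w-w.min()-.25*(w.max()-w.min())).clip(0); pts.append(((w*xs).sum()/w.sum(),y))
print('hand',np.round(pts,2).tolist()); an(pts,.1595)
```

```text
needle [[323.68, 168.0], [324.13, 169.0], [324.39, 170.0], [324.72, 171.0], [325.16, 172.0]]
line 18.48 via centre 17.82 [17.5 18.1 17.7 17.6 18.1]
hand [[323.6, 168.0], [323.85, 169.0], [324.13, 170.0], [324.42, 171.0], [324.64, 172.0]]
line 13.97 via centre 15.77 [16.3 15.9 15.8 15.7 15.4]
```

```bash
python3 -m crank '[[1,[0,0,0],[0,0,-0.049]],[1,[0,0,0],[0,0,0]],[1,[0,0,0],[0,0,0]]]'; python3 -m crank '[[0.7,[0,0,0],[0,0,0]],[0.4,[0,0,0],[0,0,0]],[0.2,[0,0,0],[0,0,0]],[0,[0,0,0],[0,0,0]],[-0.1,[0,0,0],[0,0,0]]]'; python3 -m crank '[[-0.1,[0,0,-0.15],[0,0,0]],[-0.1,[0,0,-0.3],[0,0,0]],[-0.1,[0,0,-0.3],[0,0,0]],[-0.1,[-0.2,0,-0.2],[0,0,0]],[-0.1,[-0.4,0.05,0],[0,0,0]],[-0.1,[-0.4,0.05,0],[0,0,0]],[-0.1,[-0.3,0.05,0],[0,0,0]],[-0.1,[0,0,0],[0,0,0]]]'
python3 - <<'E'
from h import *
togo([.684,.0365,.17],0)
c=cap('top');ims=np.mean([c['img'].astype(float)]+[cap('top')['img'].astype(float) for _ in range(2)],0); np.save('top_k4.npy',ims)
f=lambda i:cv2.resize(i[140:182,300:342].clip(0,255).astype(np.uint8),None,fx=13,fy=13,interpolation=cv2.INTER_CUBIC)
cv2.imwrite('pics/k4.png',f(ims))
E
```

```text
time_s: 5.75
tcp_pos: [0.6842, 0.0366, 0.1709]
ee_rot: [[0.952, 0.307, -0.0], [0.307, -0.952, -0.0], [-0.0, 0.0, -1.0]]
wrist_force: [-3.4, -0.0, 5.0]
gripper_width: 0.154
time_s: 6.25
tcp_pos: [0.6845, 0.0369, 0.17]
ee_rot: [[0.951, 0.308, -0.0], [0.308, -0.951, 0.0], [-0.0, -0.0, -1.0]]
wrist_force: [0.8, -0.4, -0.7]
gripper_width: 0.438
time_s: 7.05
tcp_pos: [0.5625, -0.0189, 0.2667]
ee_rot: [[0.952, 0.307, 0.001], [0.307, -0.952, 0.001], [0.001, -0.0, -1.0]]
wrist_force: [0.0, -0.5, 0.9]
gripper_width: 0.549
turn frac [-0.001 -0.001  0.397]
shift frac in present axes [ 1.325 -0.154  0.968]
shift frac in target axes [ 1.215 -0.554  0.967]
t 7.05 tcp [ 0.5625 -0.0189  0.2667] F [ 0.  -0.5  0.9] w 0.549 J [ 14.6  14.3  -4.3  -0.  -71.3  93.3]
```

View pics/k4.png

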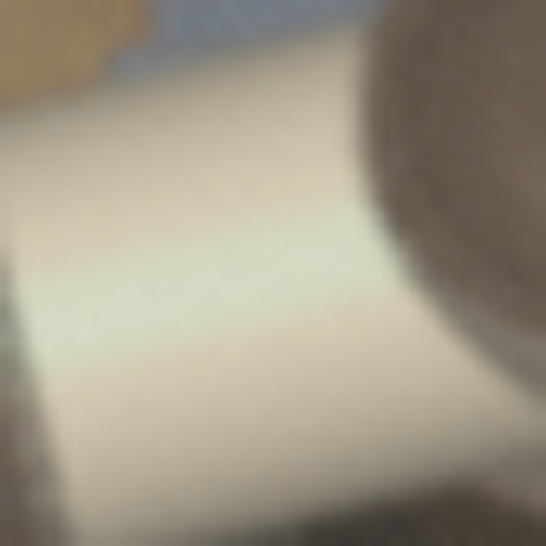

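```bash
python3 -m crank '[[-0.5,[0,0,0],[0,0,0.18]],[-1,[0,0,0],[0,0,0.177]],[-1,[0,0,0],[0,0.17,0]],[-1,[0,0,0],[0,0.18,0]],[-1,[0,0,0],[0,0.18,0]],[-1,[0,0,0],[0,0.18,0]],[-1,[0,0,0],[0,0.18,0]],[-1,[0,0,0],[0,0,0]]]'
python3 - <<'E'
from h import *
togo([.5686,.036,.102],1.8,40)
E
```

```text
time_s: 8.0
tcp_pos: [0.5695, -0.0329, 0.2708]
ee_rot: [[0.814, 0.011, 0.581], [0.023, -1.0, -0.014], [0.58, 0.025, -0.814]]
wrist_force: [0.5, -0.7, -0.8]
gripper_width: 0.996
turn frac [ 0.042  0.101 -0.001]
shift frac in present axes [-0.971 -0.732  1.359]
shift frac in target axes [-1.075 -0.689  1.301]
t 8.0 tcp [ 0.5695 -0.0329  0.2708] F [ 0.5 -0.7 -0.8] w 0.996 J [ 15.8  -1.  -41.1  32.9 -18.4  46.8]
```

```bash
python3 -m crank '[[-1,[-0.2,-0.18,0.2],[0,0,0]],[-1,[-0.2,-0.18,0.3],[0,0,0]],[-1,[-0.2,-0.18,0.3],[0,0,0]],[-1,[-0.2,-0.18,0.3],[0,0,0]],[-1,[-0.18,0,0.25],[0,0,0]],[-1,[0,0,0],[0,0,0]]]'
python3 - <<'E'
from h import *
togo([.5686,.036,.102],1.8,40)
E
```

```text
time_s: 8.6
tcp_pos: [0.5751, 0.0313, 0.1826]
ee_rot: [[0.862, -0.007, 0.507], [0.017, -0.999, -0.042], [0.507, 0.045, -0.861]]
wrist_force: [-0.3, -0.8, 0.6]
gripper_width: 1.002
turn frac [ 0.075  0.213 -0.007]
shift frac in present axes [-0.464 -0.083  0.659]
shift frac in target axes [-0.567 -0.049  0.576]
t 8.6 tcp [0.5751 0.0313 0.1826] F [-0.3 -0.8  0.6] w 1.002 J [ 12.8   6.6 -51.   71.8  -9.3   8.3]
```

```bash
cat > fk.py <<'E'
import numpy as np
from scipy.spatial.transform import Rotation as Rn
from scipy.optimize import least_squares
E_=lambda a,t:Rn.from_euler(a,t,degrees=True).as_matrix()
def fk(q,p):
    a0,z0,L1,L2,e,d,s=p; q=np.asarray(q,float)
    B=E_('z',q[0]); F=E_('y',q[1]-q[2])  # forearm x axis dips by J2-J3
    w=np.array([a0,-s,z0])+E_('y',q[1])@[0,0,L1]+F@[L2,0,e]
    # tool: z along forearm x at J5=0
    W=B@F@E_('x',q[3])@E_('y',-q[4])
    T=W@np.array([[0,0,1],[0,1,0],[-1,0,0.]]) # tool z = forearm x ; tool x = -forearm z..
    T=T@E_('z',SG*q[5]+OFF)
    return B@w+T[:,2]*d,T
SG,OFF=-1,90
data=[([85.004,22.042,.453,0,-68.411,-14.817],[.212,.588,.223]),([31.5,16.2,-4.5,0,-69.3,4.9],(.5542,.1516,.2479)),([16.7,27.3,12.4,0,-75.1,19.8],(.6843,.0383,.2472)),([16.6,29.9,5.6,0,-65.8,19.4],(.6836,.0374,.1701)),([14.6,14.3,-4.3,0,-71.3,93.3],(.5625,-.0189,.2667)),([15.8,-1,-41.1,32.9,-18.4,46.8],(.5695,-.0329,.2708)),([12.8,6.6,-51,71.8,-9.3,8.3],(.5751,.0313,.1826))]
f=lambda p:np.concatenate([fk(q,p)[0]-x for q,x in data])
P=least_squares(f,[0,.4,.4,.4,0,.25,.15]).x
def ik(pos,R,q0):
    g=lambda q:np.concatenate([(fk(q,P)[0]-pos)*1000,Rn.from_matrix(fk(q,P)[1].T@R).as_rotvec(degrees=True)*5])
    lo=np.array([-179.8,-69.3,-61.3,-181.2,-171.1,-177.4]);hi=np.array([179.8,118.1,80.6,117.6,-9.2,177.4])
    s=least_squares(g,np.clip(q0,lo+.1,hi-.1),bounds=(lo,hi)); return s.x,np.abs(s.fun).max()
if __name__=='__main__':
    print(P.round(4),(f(P)*1000).round(1))
    for q,_ in data: print(fk(q,P)[1].round(3).tolist())
E
python3 fk.py
```

```text
[ 0.2251 -0.0396  0.5316  0.1642  0.0879  0.2438  0.1661] [  6.6   4.9   7.6   8.5  -1.6   3.4 -13.7 -10.5 -15.5  11.2  -3.6  19.9
   2.5  -5.6  -4.  -22.4  58.5 -15.9   6.3 -31.2   4.6]
[[-0.941, 0.339, -0.0], [0.339, 0.941, -0.0], [-0.0, -0.0, -1.0]]
[[-0.593, 0.805, 0.0], [0.805, 0.593, 0.0], [-0.0, 0.0, -1.0]]
[[-0.595, 0.804, 0.0], [0.804, 0.595, 0.0], [-0.0, 0.0, -1.0]]
[[-0.588, 0.809, -0.002], [0.809, 0.588, -0.0], [0.001, -0.002, -1.0]]
[[-0.952, -0.307, 0.002], [-0.307, 0.952, 0.0], [-0.002, -0.0, -1.0]]
[[-0.558, 0.672, 0.487], [0.83, 0.46, 0.316], [-0.012, 0.581, -0.814]]
[[0.627, 0.643, 0.44], [0.598, -0.759, 0.257], [0.5, 0.102, -0.86]]
```

```bash
sed -i "s/E_('x',q\[3\])/E_('x',-q[3])/; s/^SG,OFF=.*/SG,OFF=-1,-90/" fk.py; python3 fk.py; sed -n 8,12p /dev/null
```

```text
[ 0.2779 -0.1119  0.4893  0.1177  0.11    0.1682  0.147 ] [-12.3   8.4   9.4   3.   17.5   3.1 -24.9   6.1 -16.5   4.4  14.3  25.7
   2.6  14.2  -6.  -17.8   6.3 -22.1  20.8 -73.1   6.4]
[[0.941, -0.339, -0.0], [-0.339, -0.941, -0.0], [0.0, 0.0, -1.0]]
[[0.593, -0.805, 0.0], [-0.805, -0.593, 0.0], [0.0, -0.0, -1.0]]
[[0.595, -0.804, 0.0], [-0.804, -0.595, 0.0], [0.0, -0.0, -1.0]]
[[0.588, -0.809, -0.002], [-0.809, -0.588, -0.0], [-0.001, 0.002, -1.0]]
[[0.952, 0.307, 0.002], [0.307, -0.952, 0.0], [0.002, 0.0, -1.0]]
[[0.814, 0.011, 0.581], [0.023, -1.0, -0.014], [0.58, 0.025, -0.814]]
[[0.861, -0.006, 0.508], [0.018, -0.999, -0.042], [0.508, 0.045, -0.86]]
```

```bash
python3 - <<'E'
s=open('fk.py').read()
s=s.replace("a0,z0,L1,L2,e,d,s=p;","a0,z0,L1,L2,e,d,s,s4,s5,bx,by=p;").replace("return B@w+T[:,2]*d,T","return np.array([bx,by,0])+B@w+B@F@E_('x',-q[3])@[0,-s4,0]+W@[0,-s5,0]+T[:,2]*d,T")
s=s.replace("P=least_squares(f,[0,.4,.4,.4,0,.25,.15]).x","P=min((least_squares(lambda p:np.r_[f(p),1e-4*p[7:]],np.r_[x0,.05,.05,0,0]) for x0 in ([0,.4,.4,.4,0,.25,.1],[.1,.5,.5,.4,-.1,.3,0],[0,.3,.5,.5,.1,.2,.1])),key=lambda s:s.cost).x")
open('fk.py','w').write(s)
E
python3 fk.py|head -4
```

```text
[-2.100e-03  1.602e-01  5.662e-01  4.230e-01  6.000e-04  3.074e-01
  0.000e+00  8.000e-02  8.000e-02  1.000e-04  2.000e-04] [ 0.1 -0.1 -0.5 -0.   0.5 -0.4  0.2  0.2  0.5 -0.1 -0.5 -0.  -0.1  0.2
  0.4 -0.2 -0.3 -0.2  0.3 -0.1  0.2]
[[0.941, -0.339, -0.0], [-0.339, -0.941, -0.0], [0.0, 0.0, -1.0]]
```

```bash
cat > plan.py <<'E'
from fk import *
def tool(yaw,lean,flip=0):
    T=E_('z',yaw)@np.array([[1,0,0],[0,-1,0],[0,0,-1.]])@E_('y',lean)
    return T@E_('z',180) if flip else T
def sols(pos,R,n=40,seed=0):
    rng=np.random.default_rng(seed); out=[]
    for i in range(n):
        q0=np.array([rng.uniform(-30,40),rng.uniform(-30,80),rng.uniform(-60,60),rng.uniform(-180,117),rng.uniform(-120,-10),rng.uniform(-170,170)])
        q,e=ik(pos,R,q0)
        if e<1 and not any(np.abs(q-o).max()<2 for o in out): out.append(q)
    return out
E
python3 - <<'E'
from plan import *
u=np.array([np.cos(np.radians(1.8)),np.sin(np.radians(1.8)),0])
G=np.array([.6207,.0376,.040])
for L in (15,20,25,30,35,40,45,50,55):
  for fl in (0,1):
    R=tool(1.8,L,fl)
    for q in sols(G+R[:,2]*.019,R,25): print(L,fl,q.round(1))
E
```

```text
15 0 [ 20.   28.5 -30.2  15.6 -17.6  57.5]
15 1 [  20.    28.5  -30.2   15.6  -17.6 -122.5]
45 0 [ -13.    28.4  -30.6 -140.8  -16.6 -117.4]
45 1 [ -13.    28.4  -30.6 -140.8  -16.6   62.6]
50 0 [ -16.2   30.9  -37.3 -151.6  -29.8 -103.3]
50 1 [ -16.2   30.9  -37.3 -151.6  -29.8   76.7]
55 0 [ -17.7   33.7  -41.4 -155.5  -41.2  -97.5]
55 1 [ -17.7   33.7  -41.4 -155.5  -41.2   82.5]
```

Run:
```python
from plan import *
u=np.array([np.cos(np.radians(1.8)),np.sin(np.radians(1.8)),0])
for L in (45,50,55):
    q=np.array([-16.2,30.9,-37.3,-151.6,-29.8,-103.3])
    for nm,G,y in [('grasp',(.6207,.0376,.04),1.8),('pulled',(.59,.037,.04),1.8),('out',(.50,.034,.06),1.8),('up',(.48,.034,.2),1.8),('padup',(.565,.268,.2),8.8),('pad',(.565,.268,.035),8.8),('padup',(.565,.268,.2),8.8),('mid',(.5,0,.25),0),('glassup',(.515,-.285,.2),8.5),('glass',(.515,-.285,.02),8.5),('glassup',(.515,-.285,.2),8.5),('pre',(.45,.034,.2),1.8),('pre2',(.5,.034,.05),1.8)]:
        R=tool(y,L); q,e=ik(np.array(G)+R[:,2]*.019,R,q); print(L,nm,q.round(1),'err',round(e,1))
```

```text
45 grasp [ -13.    28.4  -30.6 -140.8  -16.6 -117.4] err 0.0
45 pulled [ -15.1   27.3  -36.  -144.3  -20.6 -111.8] err 0.0
45 out [ -19.6   20.2  -46.5 -141.5  -24.5 -110.3] err 0.0
45 up [ -12.     1.2  -42.7 -132.6   -9.2 -128.4] err 37.8
45 padup [  10.4   12.4  -38.8 -181.2   -9.2  -89.9] err 14.6
45 pad [  10.7   30.8  -44.2 -181.2  -30.   -90.3] err 3.7
45 padup [  10.4   12.4  -38.8 -181.2   -9.2  -89.9] err 14.6
45 mid [ -15.2   -2.3  -50.8 -181.2   -9.2  -78.6] err 59.5
45 glassup [ -37.9   13.8  -16.6  -62.6  -38.7 -177.4] err 24.5
45 glass [ -41.    30.7  -18.8  -78.4  -33.3 -154.2] err 0.0
45 glassup [ -37.9   13.8  -16.6  -62.6  -38.7 -177.4] err 24.5
45 pre [ -11.2   -1.6  -44.  -124.2   -9.2 -137.4] err 40.9
45 pre2 [ -20.7   22.4  -48.2 -144.7  -28.  -105.7] err 0.0
50 grasp [ -16.2   30.9  -37.3 -151.6  -29.8 -103.3] err 0.0
50 pulled [ -17.8   30.   -41.8 -152.1  -33.3 -101. ] err 0.0
50 out [ -23.5   24.3  -52.6 -148.2  -38.4  -99. ] err 0.0
50 up [-9.400e+00 -1.000e-01 -3.950e+01 -1.172e+02 -9.200e+00 -1.460e+02] err 25.8
50 padup [  10.5   12.1  -39.4 -181.2  -11
[... 592 characters left out ...]
 -45.7 -155.2  -44.9  -95.6] err 0.0
55 out [ -26.1   29.7  -57.1 -150.9  -52.1  -91.9] err 0.0
55 up [  -8.5   -1.3  -38.7 -113.1   -9.2 -150.9] err 8.4
55 padup [  10.5   13.   -42.5 -181.2  -20.6  -89.9] err 5.0
55 pad [  10.8   35.5  -49.3 -181.2  -49.8  -90.4] err 3.7
55 padup [  10.5   13.   -42.5 -181.2  -20.6  -89.9] err 5.0
55 mid [  -9.8   -3.3  -34.9 -104.    -9.2 -161. ] err 29.9
55 glassup [ -41.4   14.   -16.6  -70.2  -41.7 -171.5] err 0.0
55 glass [ -49.8   34.8  -21.1  -92.9  -44.3 -133. ] err 0.0
55 glassup [ -41.4   14.   -16.6  -70.2  -41.7 -171.5] err 0.0
55 pre [  -8.6   -4.5  -41.5 -111.3   -9.2 -152.7] err 9.1
55 pre2 [ -26.4   32.5  -57.9 -151.9  -55.3  -89.8] err 0.0
```

Run:
```python
from plan import *
for L in (0,12,15,18,20):
    q=np.array([20,28.5,-30.2,15.6,-17.6,57.5])
    for nm,G,y in [('grasp',(.614,.0374,.04),1.8),('pulled',(.58,.037,.04),1.8),('regrip',(.614,.037,.04),1.8),('out',(.53,.034,.045),1.8),('up',(.50,.034,.15),1.8),('padup',(.565,.268,.15),8.8),('pad',(.565,.268,.035),8.8),('padup',(.565,.268,.2),8.8),('mid',(.5,0,.25),0),('glassup',(.515,-.285,.2),8.5),('glass',(.515,-.285,.02),8.5),('pre',(.5,.034,.15),1.8),('pre2',(.52,.034,.045),1.8)]:
        R=tool(y,L); q,e=ik(np.array(G)+R[:,2]*.019,R,q); print(L,nm,q.round(1),'err',round(e,1))
```

```text
0 grasp [ 18.5  32.7 -14.1   0.  -43.2  73.3] err 0.0
0 pulled [ 19.6  30.2 -19.2  -0.  -40.6  72.2] err 0.0
0 regrip [ 18.5  32.7 -14.1   0.  -43.2  73.3] err 0.0
0 out [ 21.2  26.2 -26.2  -0.  -37.6  70.6] err 0.0
0 up [ 22.5  15.3 -24.1  -0.  -50.6  69.3] err 0.0
0 padup [ 40.2  26.3  -6.6  -0.  -57.1  58.6] err 0.0
0 pad [ 40.2  33.9 -12.8  -0.  -43.4  58.6] err 0.0
0 padup [ 40.2  23.8  -3.    0.  -63.3  58.6] err 0.0
0 mid [ 18.6   9.5 -15.8  -0.  -64.7  71.4] err 0.0
0 glassup [-13.2  20.4  -8.3  -0.  -61.3 111.7] err 0.0
0 glass [-13.2  32.4 -18.9  -0.  -38.7 111.7] err 0.0
0 pre [ 22.5  15.3 -24.1  -0.  -50.6  69.3] err 0.0
0 pre2 [ 21.6  25.5 -27.6  -0.  -36.9  70.2] err 0.0
12 grasp [ 20.2  28.9 -26.8   9.6 -23.2  63.2] err 0.0
12 pulled [ 21.3  26.5 -32.4  11.6 -20.2  59.9] err 0.0
12 regrip [ 20.1  28.9 -26.8   9.5 -23.2  63.3] err 0.0
12 out [ 23.   22.4 -40.4  15.3 -16.6  54.5] err 0.0
12 up [ 25.2  10.2 -35.4   8.6 -33.6  59.9] err 0.0
12 padup [ 43.2  21.6 -19.3  10.6 -39.6  48. ] err 0.0
12 pad [ 42.7  30.1 -27.9  17.3 -23.   40.7] err 0.0
12 padup [ 43.2  18.7 -15.
[... 1726 characters left out ...]
[ 18.7  27.  -37.2  28.5  -9.2  45.8] err 9.0
20 pulled [ 19.8  24.8 -40.   25.3  -9.2  47.8] err 13.8
20 regrip [ 18.6  27.  -37.2  28.4  -9.2  45.9] err 9.0
20 out [ 21.4  20.8 -44.7  22.4  -9.2  49.1] err 19.1
20 up [ 25.6   7.4 -46.2  24.2 -19.7  44.5] err 0.0
20 padup [ 44.1  19.  -30.4  26.3 -26.5  32.5] err 0.0
20 pad [ 33.7  27.4 -43.7  73.3  -9.2  -7. ] err 7.9
20 padup [ 44.7  15.9 -25.1  20.8 -34.4  38.3] err 0.0
20 mid [ 22.9   0.  -33.6  12.4 -38.5  58.6] err 0.0
20 glassup [-18.   14.3 -15.  -12.9 -43.3 124.5] err 0.0
20 glass [-19.1  28.8 -21.5 -23.3 -23.6 137.7] err 0.0
20 pre [ 25.6   7.4 -46.2  24.2 -19.7  44.5] err 0.0
20 pre2 [ 21.8  20.1 -45.6  21.7  -9.2  49.4] err 20.3
```

Run:
```python
from h import *
togo([.5907,.0367,.1152],1.8,15)
```

```text
turn frac [ 0.072 -0.343 -0.023]
shift frac in present axes [-0.206 -0.086  0.657]
shift frac in target axes [-0.023 -0.05   0.692]
t 8.6 tcp [0.5751 0.0313 0.1826] F [-0.3 -0.8  0.6] w 1.002 J [ 12.8   6.6 -51.   71.8  -9.3   8.3]
```

```bash
python3 -m crank '[[-1,[0,0,0],[0.018,-0.09,0]],[-1,[0,0,0],[0.018,-0.09,0]],[-1,[0,0,0],[0.018,-0.09,0]],[-1,[0,0,0],[0.018,-0.07,-0.02]],[-1,[0,0,0],[0,0,0]]]'
python3 - <<'E'
from h import *
togo([.5907,.0367,.1152],1.8,15)
E
```

```text
time_s: 9.1
tcp_pos: [0.5932, 0.0145, 0.1997]
ee_rot: [[0.916, -0.003, 0.401], [0.016, -0.999, -0.042], [0.401, 0.045, -0.915]]
wrist_force: [0.3, 1.3, 0.7]
gripper_width: 1.0
turn frac [ 0.068 -0.191 -0.022]
shift frac in present axes [-0.358 -0.259  0.754]
shift frac in target axes [-0.236 -0.222  0.812]
t 9.1 tcp [0.5932 0.0145 0.1997] F [0.3 1.3 0.7] w 1.0 J [ 21.5   9.5 -32.8  23.1 -28.3  50.3]
```

```bash
python3 -m crank '[[-1,[0,0,0],[0.034,-0.1,-0.01]],[-1,[0,0,0],[0.034,-0.09,-0.01]],[-1,[-0.2,-0.1,0],[0,0,0]],[-1,[0,-0.1,0],[0,0,0]],[-1,[0,0,0],[0,0,0]]]'
python3 - <<'E'
from h import *
togo([.5907,.0367,.1152],1.8,15)
a=cap('top'); crop(a,280,120,360,210,6,'pics/m1t.png');a=cap('scene'); crop(a,250,170,340,270,6,'pics/m1s.png')
E
```

```text
time_s: 9.6
tcp_pos: [0.5698, 0.0319, 0.192]
ee_rot: [[0.966, 0.032, 0.256], [0.032, -0.999, 0.003], [0.256, 0.006, -0.967]]
wrist_force: [0.5, 0.2, -0.1]
gripper_width: 1.001
turn frac [0.007 0.004 0.002]
shift frac in present axes [ 0.007 -0.046  0.797]
shift frac in target axes [ 0.004 -0.042  0.797]
t 9.6 tcp [0.5698 0.0319 0.192 ] F [ 0.5  0.2 -0.1] w 1.001 J [ 22.3  11.2 -24.4   8.3 -40.9  63.9]
```

View pics/m1t.png

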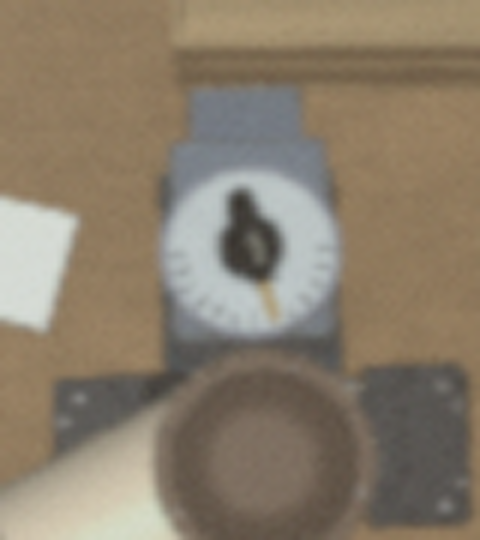

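View pics/m1s.png

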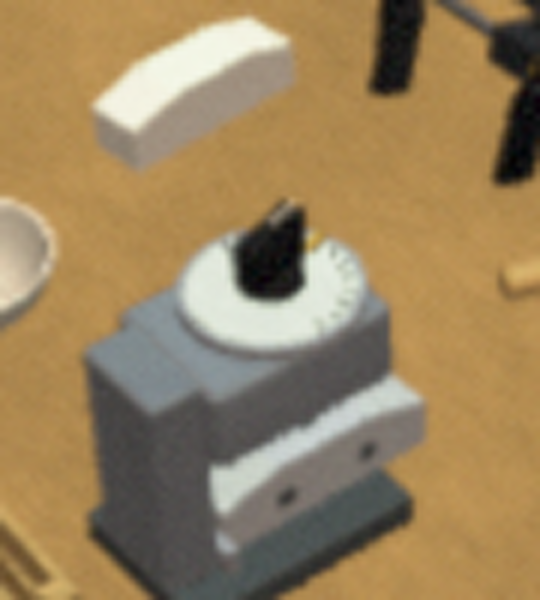

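The dial is clear now. The brass hand (tip at crop (276,316)) covers the needle and no black shows beside it. I'll measure its angle.

```bash
cat > hand.py <<'E'
from h import *
def hand(n=3):
    c=cap('top'); new=np.mean([c['img'].astype(float)]+[cap('top')['img'].astype(float) for _ in range(n-1)],0); C=np.array([.6842,.0367])
    pts=[]
    for y in range(168,173):
        xs=np.arange(320,329); w=(new[y,xs,2]-new[y,xs,0]); w=(w-w.min()-.25*(w.max()-w.min())).clip(0); pts.append(((w*xs).sum()/w.sum(),y))
    P=np.array([plane(c,p,.1595)[:2] for p in pts])-C; f=np.polyfit(P[:,0],P[:,1],1)
    print('hand px',np.round(pts,2).tolist(),'via centre',np.degrees(np.arctan2(-P[:,1].mean(),-P[:,0].mean())).round(2),'line',np.degrees(np.arctan(f[0])).round(2))
    return new
if __name__=='__main__':
    im=hand(); cv2.imwrite('pics/hand_last.png',cv2.resize(im[155:182,308:338].clip(0,255).astype(np.uint8),None,fx=16,fy=16,interpolation=cv2.INTER_CUBIC))
E
python3 hand.py
```

```text
hand px [[323.86, 168.0], [324.15, 169.0], [324.56, 170.0], [324.83, 171.0], [325.11, 172.0]] via centre 17.96 line 16.67
```

View pics/hand_last.png

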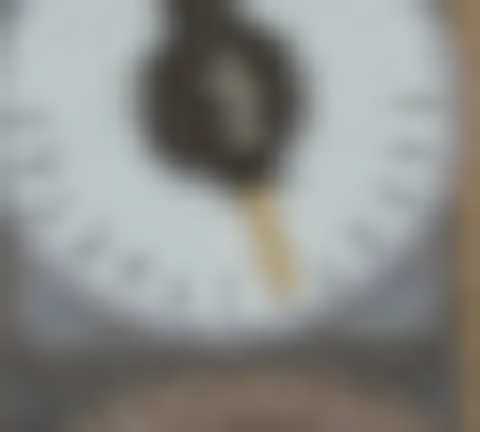

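```bash
python3 -m crank '[[-1,[0,-0.042,0.3],[0.007,0.004,0]],[-1,[0,0,0.3],[0,0,0]],[-1,[0,0,0.2],[0,0,0]],[-1,[0,0,0.2],[0,0,0]],[-0.6,[0,0,0.2],[0,0,0]],[-0.4,[0,0,0],[0,0,0]]]'
python3 - <<'E'
from h import *
togo([.6166,.0375,.0186],1.8,15)
a=cap('scene'); crop(a,250,170,350,270,6,'pics/m2s.png')
E
```

```text
time_s: 10.45
tcp_pos: [0.5995, 0.0358, 0.0731]
ee_rot: [[0.967, 0.031, 0.253], [0.031, -1.0, 0.007], [0.253, 0.001, -0.967]]
wrist_force: [-0.5, -0.2, -0.4]
gripper_width: 0.891
turn frac [0.001 0.008 0.   ]
shift frac in present axes [ 0.028 -0.012  0.571]
shift frac in target axes [ 0.025 -0.011  0.571]
t 10.45 tcp [0.5995 0.0358 0.0731] F [-0.5 -0.2 -0.4] w 0.891 J [ 21.1  22.4 -29.9  11.8 -24.4  60.5]
```

View pics/m2s.png

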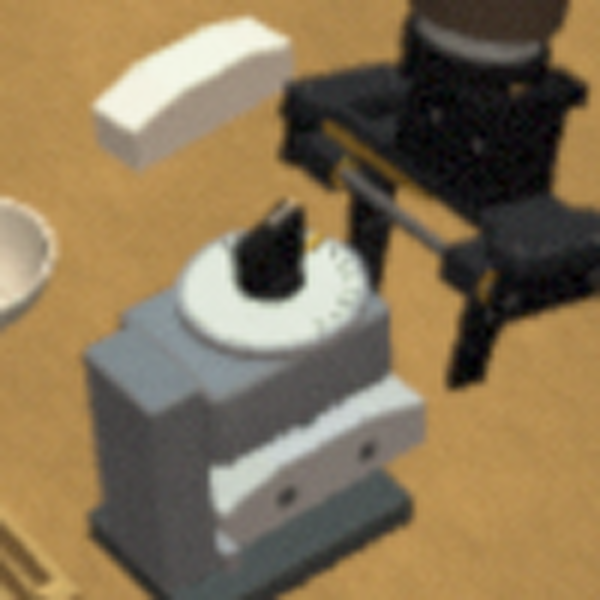

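```bash
python3 -m crank '[[-0.4,[0.01,-0.01,0.2],[0,0.008,0]],[-0.4,[0.015,0,0.2],[0,0,0]],[-0.4,[0,0,0.17],[0,0,0]],[-0.4,[0,0,0],[0,0,0]],[-0.4,[0,0,0],[0,0,0]]]'
python3 - <<'E'
from h import *
togo([.6166,.0375,.0186],1.8,15)
a=cap('scene'); crop(a,260,180,350,270,6,'pics/m3s.png');a=cap('top'); crop(a,290,130,360,210,6,'pics/m3t.png')
E
```

```text
time_s: 11.0
tcp_pos: [0.6186, 0.0384, 0.0229]
ee_rot: [[0.964, 0.032, 0.266], [0.031, -0.999, 0.01], [0.266, -0.001, -0.964]]
wrist_force: [-0.3, 0.4, 0.6]
gripper_width: 0.703
turn frac [-0.001 -0.009  0.001]
shift frac in present axes [-0.031  0.009  0.036]
shift frac in target axes [-0.031  0.009  0.036]
t 11.0 tcp [0.6186 0.0384 0.0229] F [-0.3  0.4  0.6] w 0.703 J [ 20.2  27.9 -32.2  17.6 -15.9  55.3]
```

View pics/m3s.png

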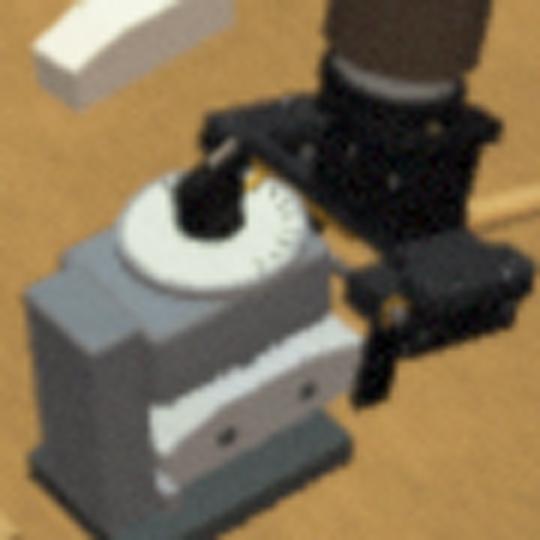

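View pics/m3t.png

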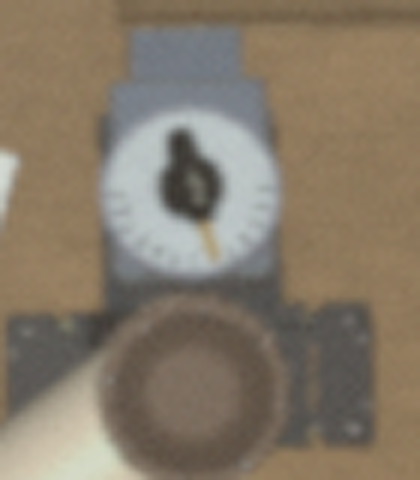

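```bash
python3 -m crank '[[-0.4,[-0.015,0.005,0.03],[0,-0.008,0]],[0,[0,0,0],[0,0,0]],[0.2,[0,0,0],[0,0,0]],[0.5,[0,0,0],[0,0,0]],[1,[0,0,0],[0,0,0]],[1,[0,0,0],[0,0,0]]]'
python3 - <<'E'
from h import *
togo([.6166,.0375,.0186],1.8,15)
E
```

```text
time_s: 11.7
tcp_pos: [0.6175, 0.0378, 0.0185]
ee_rot: [[0.966, 0.032, 0.258], [0.031, -0.999, 0.009], [0.258, -0.001, -0.966]]
wrist_force: [-0.9, 0.2, 2.4]
gripper_width: 0.46
turn frac [-0.001  0.001  0.   ]
shift frac in present axes [-0.008  0.003 -0.003]
shift frac in target axes [-0.008  0.003 -0.003]
t 11.7 tcp [0.6175 0.0378 0.0185] F [-0.9  0.2  2.4] w 0.46 J [ 20.2  28.3 -32.   16.9 -16.1  56. ]
```

```bash
python3 -m crank '[[1,[-0.04,0,-0.0107],[0,0,0]],[1,[-0.08,0,-0.0214],[0,0,0]],[1,[-0.08,0,-0.0214],[0,0,0]],[1,[-0.08,0,-0.0214],[0,0,0]],[1,[-0.04,0,-0.0107],[0,0,0]],[1,[0,0,0],[0,0,0]]]'
python3 - <<'E'
from h import *
togo([.6166,.0375,.0186],1.8,15)
a=cap('scene'); crop(a,260,180,350,270,6,'pics/m4s.png')
E
```

```text
time_s: 12.3
tcp_pos: [0.5827, 0.0364, 0.0184]
ee_rot: [[0.966, 0.033, 0.257], [0.032, -0.999, 0.008], [0.257, -0.0, -0.966]]
wrist_force: [-3.6, 2.9, 3.0]
gripper_width: 0.455
turn frac [-0.     0.003  0.002]
shift frac in present axes [0.328 0.    0.085]
shift frac in target axes [ 0.328 -0.     0.086]
t 12.3 tcp [0.5827 0.0364 0.0184] F [-3.6  2.9  3. ] w 0.455 J [ 20.7  25.8 -38.9  23.3 -12.1  48.9]
```

View pics/m4s.png

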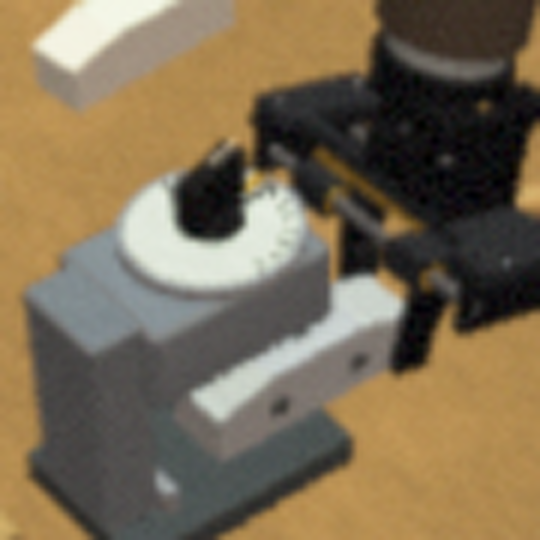

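```bash
python3 -m crank '[[1,[0.039,0,0.0104],[0,0,0]],[1,[0,0,0],[0,0,0]],[0.4,[0,0,0],[0,0,0]],[0,[0,0,0],[0,0,0]],[-0.3,[0,0,0],[0,0,0]],[-0.3,[0,0,0],[0,0,0]]]'
python3 - <<'E'
from h import *
togo([.6166,.0375,.0186],1.8,15)
a=cap('scene'); crop(a,260,180,350,270,6,'pics/m5s.png')
from plan import ik,tool as tl
for L in(12,14,15):
    q=np.array(r.sense()['joints'])
    for G in [(.613,.0372,.037),(.613,.0372,.041),(.60,.037,.045),(.57,.036,.055),(.53,.035,.065),(.52,.035,.12)]:
        R=tl(1.8,L);q,e=ik(np.array(G)+R[:,2]*.019,R,q);print(L,G,q.round(1),round(e,1))
E
```

```text
time_s: 12.95
tcp_pos: [0.5887, 0.0371, 0.0183]
ee_rot: [[0.966, 0.032, 0.258], [0.031, -0.999, 0.009], [0.258, -0.001, -0.966]]
wrist_force: [0.1, 1.1, -0.8]
gripper_width: 0.595
turn frac [-0.001  0.     0.001]
shift frac in present axes [0.271 0.005 0.069]
shift frac in target axes [0.271 0.005 0.069]
t 12.95 tcp [0.5887 0.0371 0.0183] F [ 0.1  1.1 -0.8] w 0.595 J [ 20.7  26.3 -37.8  22.2 -12.6  50. ]
12 (0.613, 0.0372, 0.037) [ 20.2  29.  -27.2   9.8 -22.7  63. ] 0.0
12 (0.613, 0.0372, 0.041) [ 20.2  28.7 -26.9   9.5 -23.3  63.2] 0.0
12 (0.6, 0.037, 0.045) [ 20.6  27.4 -28.8  10.  -22.8  62.3] 0.0
12 (0.57, 0.036, 0.055) [ 21.7  24.4 -32.9  11.  -21.8  60.3] 0.0
12 (0.53, 0.035, 0.065) [ 23.4  20.4 -38.5  12.7 -20.4  57. ] 0.0
12 (0.52, 0.035, 0.12) [ 24.1  14.6 -35.3   9.3 -29.4  60. ] 0.0
14 (0.613, 0.0372, 0.037) [ 20.2  28.5 -30.1  13.9 -18.6  58.8] 0.0
14 (0.613, 0.0372, 0.041) [ 20.3  28.2 -29.8  13.5 -19.2  59.3] 0.0
14 (0.6, 0.037, 0.045) [ 20.7  26.9 -31.7  14.2 -18.6  58.1] 0.0
14 (0.57, 0.036, 0.055) [ 21.7  23.8 -36.   15.8 -17.6  55.5] 0.0
14 (0.53, 0.035, 0.065) [ 23.2  19.8 -41.9  18.7 -16.   51.1] 0.0
14 (0.52, 0.035, 0.12) [ 24.4  13.9 -37.7  12.3 -25.9  56.9] 0.0
15 (0.613, 0.0372, 0.037) [ 20.2  28.2 -31.9  17.  -16.2  55.9] 0.0
15 (0.613, 0.0372, 0.041) [ 20.2  27.9 -31.5  16.3 -17.   56.5] 0.0
15 (0.6, 0.037, 0.045) [ 20.6  26.6 -33.5  17.3 -16.3  55.2] 0.0
15 (0.57, 0.036, 0.055) [ 21.6  23.5 -38.   19.5 -15.2  52. ] 0.0
15 (0.53, 0.035, 0.065) [ 22.8  19.5 -44.2  23.7 -13.4  46.6] 0.0
15 (0.52, 0.035, 0.12) [ 24.5  13.5 -39.1  14.1 -24.1  55. ] 0.0
```

View pics/m5s.png

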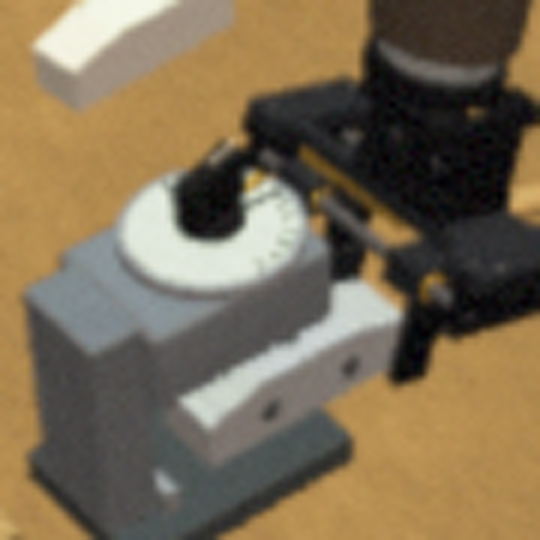

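```bash
python3 -m crank '[[-0.3,[0.1,0,0.0267],[0,0,0]],[-0.3,[0.1,0.003,0.0267],[0,0,0]],[-0.3,[0.09,0,0.024],[0,0,0]],[-0.3,[0,0,0],[0,0,0]]]'; python3 -c "
from h import *
togo([.619,.0376,.0186],1.8,15)"; python3 -m crank '[[0,[0,0,0],[0,0,0]],[0.5,[0,0,0],[0,0,0]],[1,[0,0,0],[0,0,0]],[1,[0,0,0],[0,0,0]],[1,[0,0,0],[0,0,0]]]'; python3 -c "
from h import *
togo([.619,.0376,.0186],1.8,15)"
```

```text
time_s: 13.4
tcp_pos: [0.62, 0.0382, 0.0187]
ee_rot: [[0.965, 0.032, 0.26], [0.031, -0.999, 0.01], [0.26, -0.001, -0.966]]
wrist_force: [0.1, 0.4, -0.9]
gripper_width: 0.651
turn frac [-0.002 -0.002  0.001]
shift frac in present axes [-0.01   0.005 -0.002]
shift frac in target axes [-0.01   0.005 -0.002]
t 13.4 tcp [0.62   0.0382 0.0187] F [ 0.1  0.4 -0.9] w 0.651 J [ 20.1  28.5 -31.6  16.7 -16.2  56.2]
time_s: 13.9
tcp_pos: [0.6178, 0.0374, 0.0183]
ee_rot: [[0.966, 0.032, 0.257], [0.031, -0.999, 0.009], [0.257, -0.0, -0.966]]
wrist_force: [-1.6, -0.1, 0.6]
gripper_width: 0.458
turn frac [-0.001  0.002  0.001]
shift frac in present axes [ 0.013 -0.001  0.001]
shift frac in target axes [ 0.013 -0.001  0.001]
t 13.9 tcp [0.6178 0.0374 0.0183] F [-1.6 -0.1  0.6] w 0.458 J [ 20.2  28.4 -31.8  16.7 -16.3  56.2]
```

```bash
python3 -m crank '[[1,[0.005,0,-0.02],[0,0,0]],[1,[0.005,0,-0.02],[0,0,0]],[1,[0,0,0],[0,0,0]]]'
python3 - <<'E'
from h import *
togo([.619,.0376,.0186],1.8,15); print(r.sense()['moment'])
a=cap('scene'); crop(a,260,180,350,270,6,'pics/m6s.png')
E
```

```text
time_s: 14.2
tcp_pos: [0.6177, 0.0373, 0.0221]
ee_rot: [[0.966, 0.032, 0.257], [0.031, -0.999, 0.009], [0.257, -0.0, -0.966]]
wrist_force: [-0.1, 0.5, -4.3]
gripper_width: 0.456
turn frac [-0.001  0.003  0.   ]
shift frac in present axes [ 0.004 -0.002  0.037]
shift frac in target axes [ 0.004 -0.002  0.037]
t 14.2 tcp [0.6177 0.0373 0.0221] F [-0.1  0.5 -4.3] w 0.456 J [ 20.2  28.  -31.4  16.  -17.   56.8]
[-0.0633766   1.15343185 -0.03560683]
```

View pics/m6s.png

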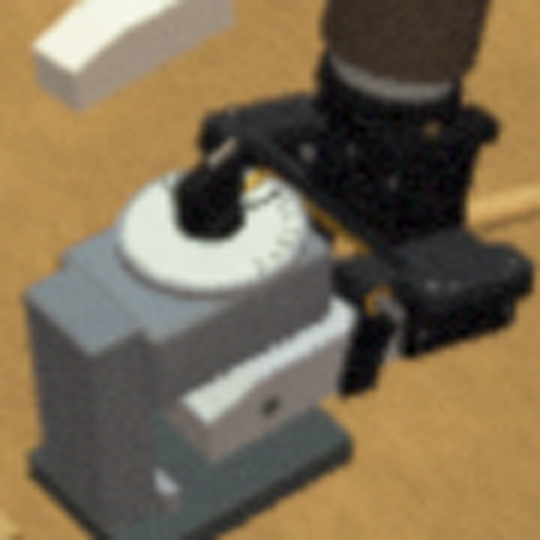

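```bash
python3 -m crank '[[1,[-0.1,0,-0.027],[0,0,0]],[1,[-0.19,0,-0.052],[0,0,0]],[1,[-0.22,0,-0.141],[0,0,0]],[1,[-0.22,0,-0.141],[0,0,0]],[1,[-0.04,0,-0.25],[0,0,0]],[1,[0.077,0,-0.29],[0,0,0]],[1,[0.077,0,-0.29],[0,0,0]],[1,[0,0,0],[0,0,0]]]'
python3 - <<'E'
from h import *
togo([.619,.0376,.0186],1.8,15); print(r.sense()['moment'])
a=cap('scene'); crop(a,260,150,380,270,5,'pics/m7s.png')
E
```

```text
time_s: 15.05
tcp_pos: [0.5316, 0.0365, 0.1267]
ee_rot: [[0.963, 0.034, 0.269], [0.031, -0.999, 0.014], [0.269, -0.005, -0.963]]
wrist_force: [1.2, 0.2, -3.7]
gripper_width: 0.457
turn frac [-0.007 -0.013  0.001]
shift frac in present axes [0.551 0.023 1.276]
shift frac in target axes [0.564 0.016 1.27 ]
t 15.05 tcp [0.5316 0.0365 0.1267] F [ 1.2  0.2 -3.7] w 0.457 J [ 24.4  11.8 -36.3  12.2 -27.8  57.4]
[0.01995541 0.77178834 0.03975294]
```

View pics/m7s.png

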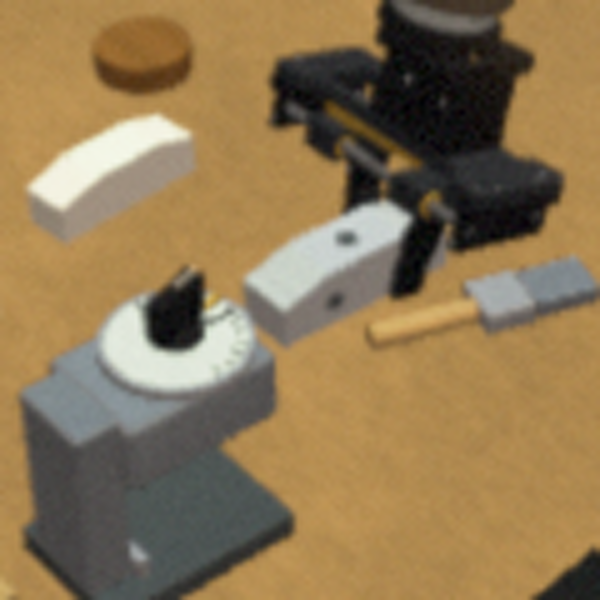

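Run:
```python
from h import *
from plan import ik,tool as tl
q=np.array(r.sense()['joints'])
for p in [(.535,.1,.127),(.554,.266,.127),(.5542,.2661,.05),(.5542,.2661,.0083)]:
    R=tl(8.5,15);q,e=ik(np.array(p),R,q);print(p,q.round(1),round(e,1))
togo([.5542,.2661,.115],8.5,15)
```

```text
(0.535, 0.1, 0.127) [ 30.6  13.  -34.   11.4 -29.5  58.5] 0.0
(0.554, 0.266, 0.127) [ 44.7  19.6 -25.9  16.1 -33.4  41.2] 0.0
(0.5542, 0.2661, 0.05) [ 43.8  25.3 -33.1  24.6 -21.   32.5] 0.0
(0.5542, 0.2661, 0.0083) [ 41.1  28.6 -39.3  40.7 -12.4  18.2] 0.0
turn frac [ 0.035 -0.006 -0.144]
shift frac in present axes [ 0.285 -2.297  0.176]
shift frac in target axes [ 0.543 -2.245  0.236]
t 15.1 tcp [0.5295 0.0354 0.1238] F [ 0.5 -1.3 -5.3] w 0.459 J [ 24.4  12.  -36.5  12.1 -27.8  57.4]
```

```bash
python3 -m crank '[[1,[0,0,0],[0.018,-0.003,-0.072]],[1,[0,0,0],[0.018,-0.003,-0.072]],[1,[0.05,-0.2,0],[0,0,0]],[1,[0.08,-0.35,0],[0,0,0]],[1,[0.1,-0.4,0],[0,0,0]],[1,[0.1,-0.4,0],[0,0,0]],[1,[0.1,-0.4,0],[0,0,0]],[1,[0.05,-0.25,0],[0,0,0]]]'; python3 -m crank '[[1,[0.05,-0.2,0],[0,0,0]],[1,[0,0,0],[0,0,0]],[1,[0,0,0],[0,0,0]]]';python3 - <<'E'
from h import *
togo([.5542,.2661,.05],8.5,15)
a=cap('scene'); crop(a,280,180,430,320,5,'pics/p1s.png');a=cap('top'); crop(a,210,150,310,250,6,'pics/p1t.png')
E
```

```text
time_s: 15.9
tcp_pos: [0.5437, 0.2412, 0.1311]
ee_rot: [[0.957, 0.15, 0.249], [0.146, -0.989, 0.035], [0.251, 0.003, -0.968]]
wrist_force: [0.8, -0.2, -3.6]
gripper_width: 0.462
time_s: 16.2
tcp_pos: [0.5452, 0.2588, 0.133]
ee_rot: [[0.957, 0.148, 0.248], [0.144, -0.989, 0.034], [0.25, 0.003, -0.968]]
wrist_force: [0.0, -1.0, -5.8]
gripper_width: 0.461
turn frac [0.004 0.011 0.001]
shift frac in present axes [-0.111 -0.061  0.828]
shift frac in target axes [-0.118 -0.058  0.827]
t 16.2 tcp [0.5452 0.2588 0.133 ] F [ 0.  -1.  -5.8] w 0.461 J [ 44.8  18.4 -26.3  15.4 -34.6  41.9]
```

View pics/p1s.png

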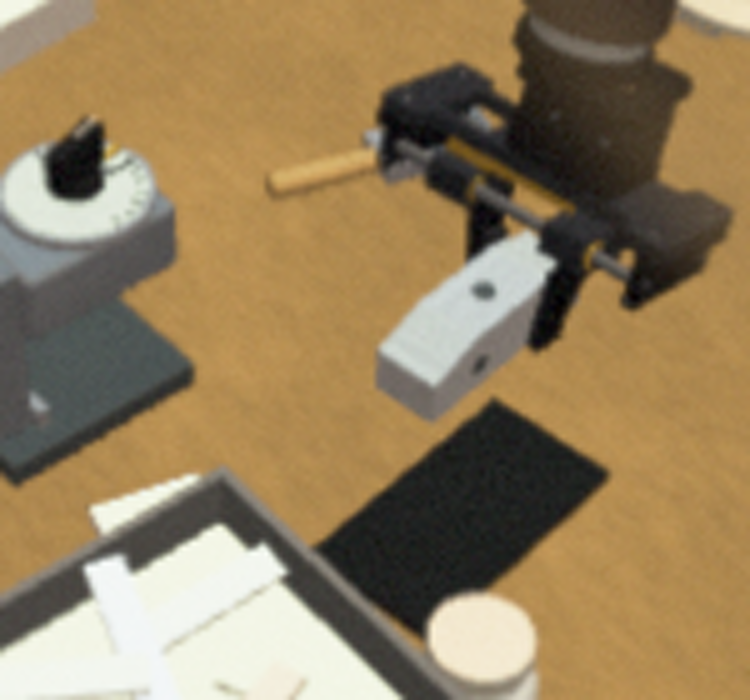

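View pics/p1t.png

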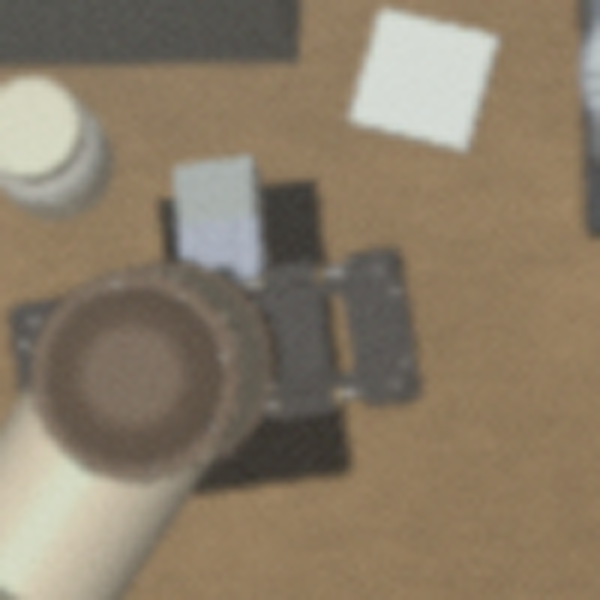

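```bash
python3 -m crank '[[1,[-0.04,-0.02,0.28],[0.004,0.011,0]],[1,[-0.04,-0.02,0.28],[0,0,0]],[1,[-0.04,-0.02,0.27],[0,0,0]],[1,[0,0,0],[0,0,0]],[1,[0,0,0],[0,0,0]]]';python3 - <<'E'
from h import *
togo([.5542,.2661,.0083],8.5,15)
E
```

```text
time_s: 16.8
tcp_pos: [0.5552, 0.2662, 0.0517]
ee_rot: [[0.955, 0.148, 0.258], [0.143, -0.989, 0.04], [0.261, -0.001, -0.965]]
wrist_force: [0.6, 0.2, -3.5]
gripper_width: 0.459
turn frac [-0.002 -0.003 -0.   ]
shift frac in present axes [-0.123  0.     0.416]
shift frac in target axes [-0.122 -0.     0.417]
t 16.8 tcp [0.5552 0.2662 0.0517] F [ 0.6  0.2 -3.5] w 0.459 J [ 43.7  25.3 -33.   24.7 -20.9  32.5]
```

```bash
python3 -m crank '[[1,[-0.05,0,0.17],[0,0,0]],[1,[-0.04,0,0.14],[0,0,0]],[1,[-0.02,0,0.06],[0,0,0]],[1,[0,0,0],[0,0,0]],[1,[0,0,0],[0,0,0]]]';python3 - <<'E'
from h import *
togo([.5542,.2661,.0083],8.5,15)
a=cap('scene'); crop(a,320,220,430,320,6,'pics/p2s.png')
E
```

```text
time_s: 17.3
tcp_pos: [0.5554, 0.2679, 0.0152]
ee_rot: [[0.954, 0.149, 0.262], [0.143, -0.989, 0.043], [0.265, -0.004, -0.964]]
wrist_force: [-0.1, 0.5, -5.0]
gripper_width: 0.459
turn frac [-0.005 -0.009  0.   ]
shift frac in present axes [-0.033  0.016  0.062]
shift frac in target axes [-0.032  0.016  0.062]
t 17.3 tcp [0.5554 0.2679 0.0152] F [-0.1  0.5 -5. ] w 0.459 J [ 41.4  28.1 -38.8  39.5 -12.8  19.3]
```

View pics/p2s.png

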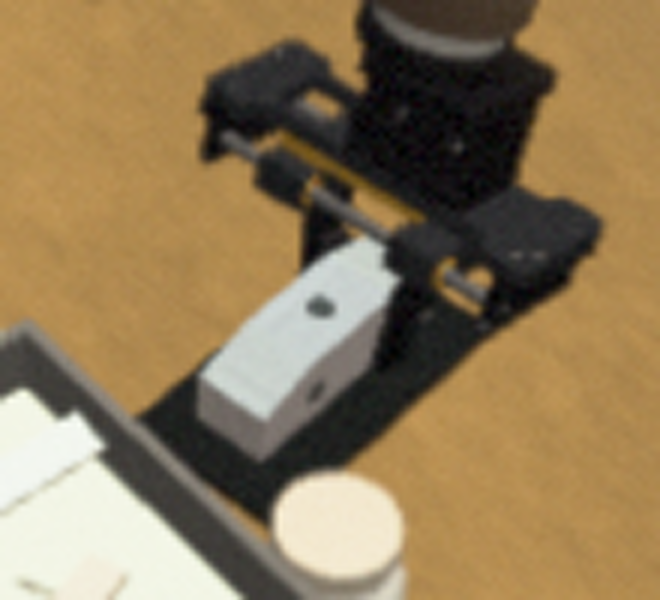

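```bash
python3 -m crank '[[1,[-0.02,0.01,0.035],[-0.005,-0.009,0]],[1,[-0.01,0,0.02],[0,0,0]],[1,[0,0,0],[0,0,0]]]';python3 - <<'E'
from h import *
togo([.5542,.2661,.0083],8.5,15)
E
```

```text
time_s: 17.65
tcp_pos: [0.5553, 0.2679, 0.0122]
ee_rot: [[0.954, 0.149, 0.26], [0.144, -0.989, 0.04], [0.263, -0.001, -0.965]]
wrist_force: [-8.6, -2.8, 17.8]
gripper_width: 0.46
turn frac [-0.002 -0.006  0.001]
shift frac in present axes [-0.023  0.017  0.034]
shift frac in target axes [-0.023  0.017  0.034]
t 17.65 tcp [0.5553 0.2679 0.0122] F [-8.6 -2.8 17.8] w 0.46 J [ 41.2  28.4 -39.1  40.6 -12.5  18.3]
```

```bash
python3 -m crank '[[1,[0,0,-0.01],[0,0,0]],[0.5,[0,0,0],[0,0,0]],[0,[0,0,0],[0,0,0]],[-0.3,[0,0,0],[0,0,0]],[-0.3,[0,0,0],[0,0,0]]]';python3 - <<'E'
from h import *
togo([.5542,.2661,.0083],8.5,15)
a=cap('scene'); crop(a,320,220,430,320,6,'pics/p3s.png')
E
```

```text
time_s: 18.15
tcp_pos: [0.556, 0.2709, 0.0127]
ee_rot: [[0.953, 0.152, 0.261], [0.145, -0.988, 0.046], [0.265, -0.006, -0.964]]
wrist_force: [-2.0, 3.9, 5.6]
gripper_width: 0.592
turn frac [-0.009 -0.008  0.003]
shift frac in present axes [-0.036  0.045  0.035]
shift frac in target axes [-0.035  0.044  0.036]
t 18.15 tcp [0.556  0.2709 0.0127] F [-2.   3.9  5.6] w 0.592 J [ 41.4  28.4 -38.8  40.  -12.4  18.9]
```

View pics/p3s.png

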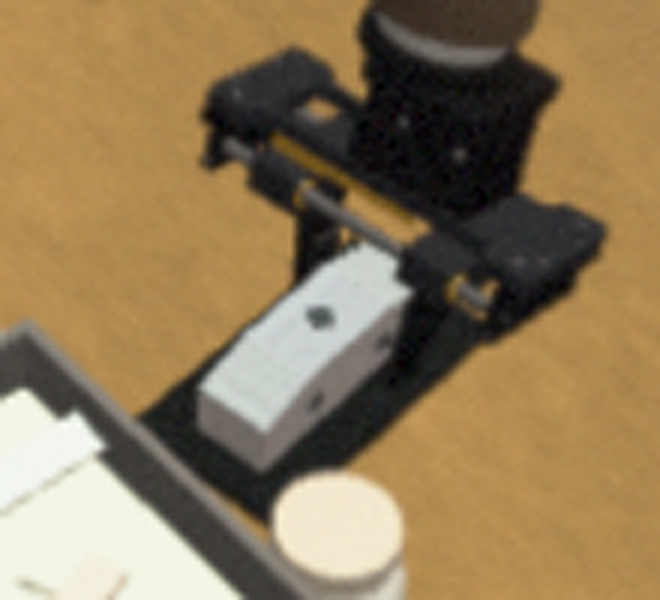

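```bash
python3 -m crank '[[-0.3,[0,0,-0.1],[0,0,0]],[-0.3,[0,0,-0.25],[0,0,0]],[-0.4,[0,0,-0.35],[0,0,0]],[-0.4,[0,0,-0.4],[0,0,0]],[-0.4,[0,0,-0.4],[0,0,0]],[-0.4,[-0.1,0.35,-0.2],[0,0,0]],[-0.4,[-0.1,0.4,0],[0,0,0]],[-0.4,[0,0.4,0],[0,0,0]]]';python3 - <<'E'
from h import *
togo([.5,-.25,.2],8.5,15)
a=cap('scene'); crop(a,320,220,430,320,6,'pics/p4s.png');a=cap('top'); crop(a,210,140,340,240,6,'pics/p4t.png')
E
```

```text
time_s: 19.0
tcp_pos: [0.5074, 0.1435, 0.1702]
ee_rot: [[0.955, 0.151, 0.257], [0.145, -0.989, 0.041], [0.26, -0.002, -0.966]]
wrist_force: [-0.8, 0.4, -0.4]
gripper_width: 0.701
turn frac [-0.003 -0.001  0.003]
shift frac in present axes [-0.565  3.878 -0.468]
shift frac in target axes [-0.555  3.881 -0.457]
t 19.0 tcp [0.5074 0.1435 0.1702] F [-0.8  0.4 -0.4] w 0.701 J [ 37.4   8.3 -33.1  12.1 -35.9  52.3]
```

View pics/p4s.png

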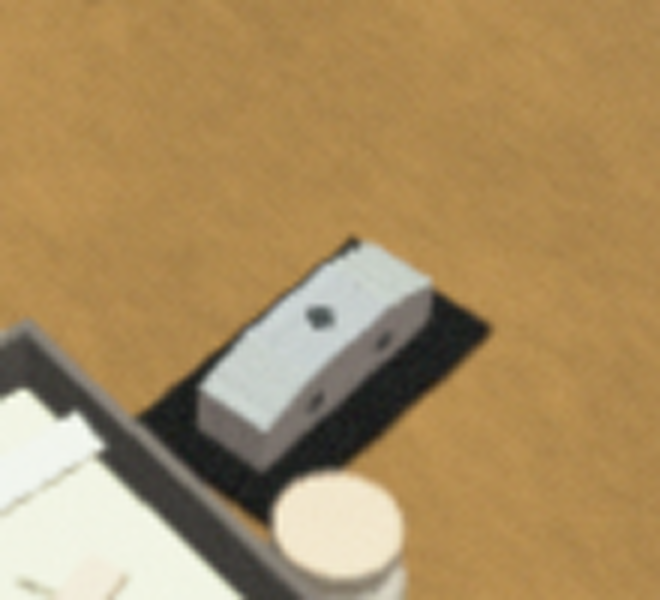

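View pics/p4t.png

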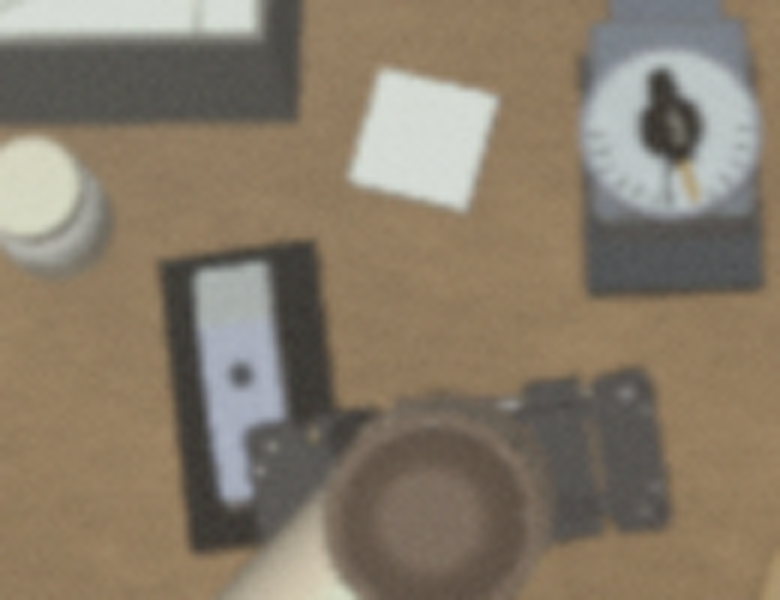

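```bash
python3 -m crank '[[-0.4,[-0.1,0.35,-0.1],[0,0,0]],[-0.4,[-0.1,0.45,-0.1],[0,0,0]],[-0.4,[-0.1,0.45,-0.1],[0,0,0]]]'
python3 - <<'E'
from h import *
a=cap('scene'); cv2.imwrite('pics/g_s.png',cv2.resize(a['img'][165:205,258:306],None,fx=14,fy=14,interpolation=cv2.INTER_CUBIC))
b=cap('top'); cv2.imwrite('pics/g_t.png',cv2.resize(b['img'][192:246,402:438],None,fx=11,fy=11,interpolation=cv2.INTER_CUBIC))
E
```

```text
time_s: 19.4
tcp_pos: [0.4906, 0.0145, 0.191]
ee_rot: [[0.955, 0.151, 0.256], [0.146, -0.988, 0.039], [0.259, 0.0, -0.966]]
wrist_force: [0.7, 0.1, -0.5]
gripper_width: 0.705
```

View pics/g_s.png

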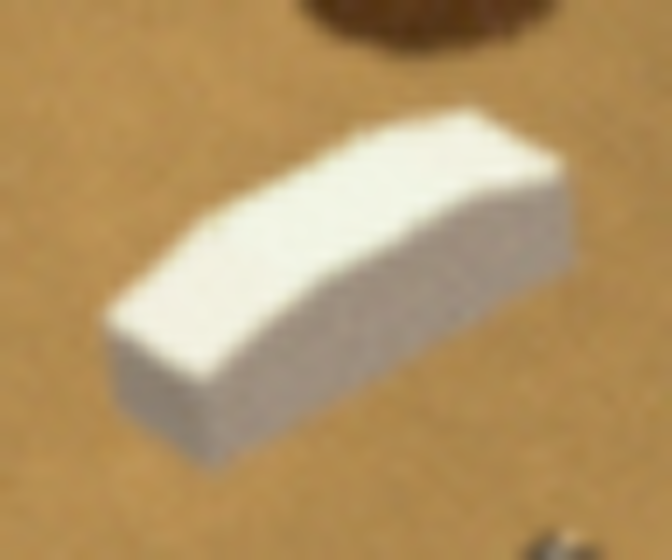

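View pics/g_t.png

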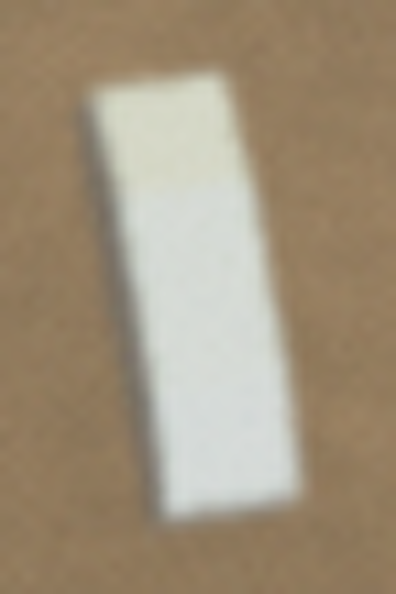

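Run:
```python
from h import *
a=cap('scene');b=cap('top')
fs=lambda x,y:((x+.5)/14-.5+258,(y+.5)/14-.5+165); ft=lambda x,y:((x+.5)/11-.5+402,(y+.5)/11-.5+192)
S=dict(fm=(105,325),fp=(207,385),np_=(570,175),nm=(475,102)); T=dict(fp=(93,90),fm=(225,72),nm=(303,498),np_=(163,521))
X={}
for k in S:
    X[k],e=tri(a,fs(*S[k]),b,ft(*T[k])); print(k,X[k].round(4),round(e,4),plane(a,fs(*S[k]),.031)[:2].round(4),plane(b,ft(*T[k]),.031)[:2].round(4))
for c,f,C in((a,fs,S),(b,ft,T)):
    P={k:plane(c,f(*C[k]),.031) for k in C}; print('mean',sum(P.values())/4); d=(P['fm']+P['fp']-P['nm']-P['np_'])/2; w=(P['fp']-P['fm']+P['np_']-P['nm'])/2
    print('yaw',np.degrees(np.arctan2(d[1],d[0])),np.linalg.norm(d),'yaw_w',np.degrees(np.arctan2(-w[0],w[1])),np.linalg.norm(w))
p,q=plane(a,fs(210,468),0),plane(a,fs(575,265),0);print('bottom +y edge',p,q,np.degrees(np.arctan2((p-q)[1],(p-q)[0])),np.linalg.norm(p-q))
```

```text
fm [ 0.5959 -0.2966  0.0294] 0.0002 [ 0.5969 -0.2946] [ 0.5955 -0.2963]
fp [ 0.59   -0.2557  0.0312] 0.0003 [ 0.5898 -0.2557] [ 0.5901 -0.2559]
np_ [ 0.4604 -0.2726  0.0311] 0.0038 [ 0.4613 -0.2745] [ 0.459  -0.2712]
nm [ 0.4652 -0.3129  0.0357] 0.0012 [ 0.4619 -0.3193] [ 0.4655 -0.3135]
mean [ 0.5274494  -0.28604503  0.031     ]
yaw 9.376074530726804 0.13349710419257474 yaw_w 5.205449087400053 0.042026221316725655
mean [ 0.5275415 -0.2842413  0.031    ]
yaw 7.102167461894182 0.13157917669243596 yaw_w 8.19884848643425 0.04180973058749734
bottom +y edge [ 0.58854089 -0.26074663  0.        ] [ 0.46064178 -0.27535362  0.        ] 6.51535651445381 0.12873052002966995
```

Run:
```python
from h import *
from plan import ik,tool as tl
q=np.array(r.sense()['joints'])
for p in [(.48,-.15,.16),(.479,-.291,.103),(.5046,-.2879,.0061),(.4846,-.2879,.15),(.48,-.1,.16)]:
    R=tl(7.5,15);q,e=ik(np.array(p),R,q);print(p,q.round(1),round(e,1))
for p in [(.48,.033,.15),(.52,.034,.06),(.55,.034,.035),(.6185,.0375,.0261)]:
    R=tl(1.8,15);q,e=ik(np.array(p),R,q);print(p,q.round(1),round(e,1))
togo([.479,-.291,.103],7.5,15)
```

```text
(0.48, -0.15, 0.16) [ -0.1   7.4 -30.1  -3.2 -37.6  99.9] 0.0
(0.479, -0.291, 0.103) [-18.7  18.2 -22.5 -11.1 -36.4 124.5] 0.0
(0.5046, -0.2879, 0.0061) [-17.7  28.1 -23.4 -14.8 -25.6 127.9] 0.0
(0.4846, -0.2879, 0.15) [-18.1  14.9 -19.5  -9.5 -42.4 121.9] 0.0
(0.48, -0.1, 0.16) [  7.2   5.8 -33.2  -0.1 -35.9  90.4] 0.0
(0.48, 0.033, 0.15) [ 27.2   5.1 -40.3  12.3 -31.5  54.8] 0.0
(0.52, 0.034, 0.06) [ 23.8  17.  -44.8  21.6 -15.3  47.8] 0.0
(0.55, 0.034, 0.035) [ 21.7  21.7 -43.2  25.  -12.   46.2] 0.0
(0.6185, 0.0375, 0.0261) [ 20.3  27.6 -31.1  15.7 -17.6  57.1] 0.0
turn frac [-0.005 -0.001  0.02 ]
shift frac in present axes [-0.776  3.002  0.702]
shift frac in target axes [-0.728  3.011  0.715]
t 19.6 tcp [0.4911 0.0143 0.1909] F [ 0.3  0.3 -0.2] w 0.698 J [ 23.    3.2 -33.3   6.  -39.   71.2]
```

```bash
python3 -m crank '[[-0.6,[-0.1,0.35,0],[-0.005,0,0.02]],[-0.6,[-0.1,0.45,0],[0,0,0]],[-0.6,[-0.1,0.45,0.05],[0,0,0]],[-0.6,[-0.1,0.45,0.1],[0,0,0]],[-0.6,[-0.1,0.45,0.1],[0,0,0]],[-0.6,[-0.1,0.45,0.1],[0,0,0]],[-0.6,[-0.1,0.38,0.15],[0,0,0]],[-0.6,[0,0,0],[0,0,0]]]'; python3 -m crank '[[-0.6,[0,0,0],[0,0,0]]]'
python3 - <<'E'
from h import *
togo([.5046,-.2879,.0061],7.5,15)
E
```

```text
time_s: 20.4
tcp_pos: [0.476, -0.291, 0.1207]
ee_rot: [[0.959, 0.129, 0.251], [0.125, -0.992, 0.032], [0.253, 0.0, -0.967]]
wrist_force: [-0.3, 0.7, -0.0]
gripper_width: 0.802
time_s: 20.5
tcp_pos: [0.4763, -0.2884, 0.1226]
ee_rot: [[0.959, 0.132, 0.253], [0.128, -0.991, 0.033], [0.255, 0.001, -0.967]]
wrist_force: [-0.7, -0.1, -0.3]
gripper_width: 0.799
turn frac [0.001 0.005 0.002]
shift frac in present axes [-0.024  0.032  1.198]
shift frac in target axes [-0.03   0.032  1.198]
t 20.5 tcp [ 0.4763 -0.2884  0.1226] F [-0.7 -0.1 -0.3] w 0.799 J [-18.4  16.4 -21.9 -10.2 -38.8 123.2]
```

```bash
python3 -m crank '[[-0.6,[-0.01,0.02,0.3],[0.001,0.005,0]],[-0.6,[-0.02,0,0.3],[0,0,0]],[-0.6,[0,0,0.25],[0,0,0]],[-0.6,[0,0,0.15],[0,0,0]],[-0.6,[0,0,0],[0,0,0]],[-0.6,[0,0,0],[0,0,0]]]'
python3 - <<'E'
from h import *
togo([.5046,-.2879,.0061],7.5,15)
a=cap('scene'); crop(a,240,140,340,230,6,'pics/g2s.png');a=cap('top'); crop(a,390,180,460,260,6,'pics/g2t.png')
E
```

```text
time_s: 21.1
tcp_pos: [0.4994, -0.2869, 0.0268]
ee_rot: [[0.957, 0.134, 0.258], [0.13, -0.991, 0.034], [0.26, 0.001, -0.966]]
wrist_force: [0.4, -0.5, 0.7]
gripper_width: 0.799
turn frac [ 0.001 -0.002  0.005]
shift frac in present axes [-0.005  0.016  0.213]
shift frac in target axes [-0.005  0.017  0.213]
t 21.1 tcp [ 0.4994 -0.2869  0.0268] F [ 0.4 -0.5  0.7] w 0.799 J [-17.7  25.9 -23.7 -13.9 -27.4 127.1]
```

View pics/g2s.png

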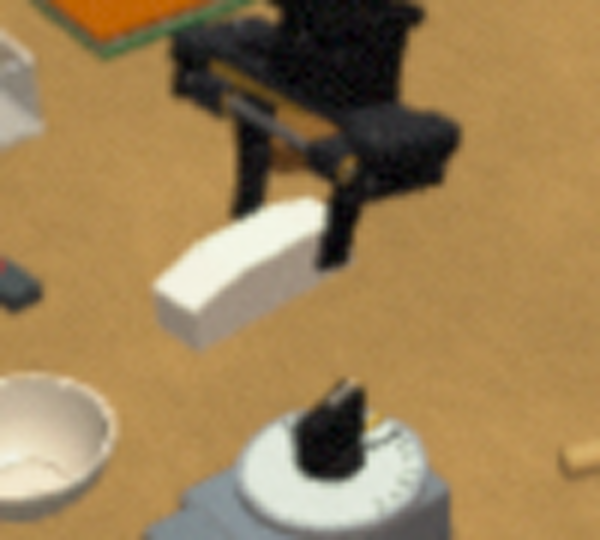

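View pics/g2t.png

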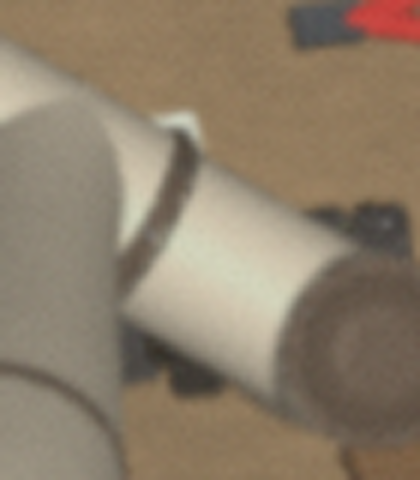

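The fingers straddle the glass bar with room on both sides, so I go down the last 20 mm and close.

```bash
python3 -m crank '[[-0.6,[0,0.016,0.11],[0,0,0.004]],[-0.6,[-0.005,0,0.09],[0,0,0]],[-0.4,[0,0,0],[0,0,0]],[-0.1,[0,0,0],[0,0,0]]]'; python3 -c "
from h import *
togo([.5046,-.2879,.0061],7.5,15)"; python3 -m crank '[[0.2,[0,0,0],[0,0,0]],[0.6,[0,0,0],[0,0,0]],[1,[0,0,0],[0,0,0]],[1,[0,0,0],[0,0,0]],[1,[0,0,0],[0,0,0]]]'; python3 -c "
from h import *
togo([.5046,-.2879,.0061],7.5,15)"
```

```text
time_s: 21.6
tcp_pos: [0.5029, -0.2887, 0.0058]
ee_rot: [[0.958, 0.129, 0.256], [0.125, -0.992, 0.034], [0.258, -0.001, -0.966]]
wrist_force: [0.1, -1.0, 0.3]
gripper_width: 0.696
turn frac [-0.     0.001 -0.002]
shift frac in present axes [ 0.018 -0.005  0.002]
shift frac in target axes [ 0.018 -0.005  0.002]
t 21.6 tcp [ 0.5029 -0.2887  0.0058] F [ 0.1 -1.   0.3] w 0.696 J [-17.9  28.2 -23.5 -14.9 -25.5 128.1]
time_s: 22.1
tcp_pos: [0.503, -0.2882, 0.0066]
ee_rot: [[0.958, 0.129, 0.257], [0.125, -0.992, 0.034], [0.259, -0.001, -0.966]]
wrist_force: [-0.6, 2.4, 2.5]
gripper_width: 0.457
turn frac [-0.001 -0.    -0.002]
shift frac in present axes [ 0.014 -0.001  0.009]
shift frac in target axes [ 0.014 -0.001  0.009]
t 22.1 tcp [ 0.503  -0.2882  0.0066] F [-0.6  2.4  2.5] w 0.457 J [-17.8  28.1 -23.5 -15.  -25.5 128.1]
```

```bash
python3 -m crank '[[1,[0.02,0,-0.08],[0,0,0]],[1,[0.05,0,-0.19],[0,0,0]],[1,[0.08,0,-0.3],[0,0,0]],[1,[0.08,0,-0.3],[0,0,0]],[1,[0.05,0,-0.2],[0,0,0]],[1,[0,0,0],[0,0,0]]]'
python3 - <<'E'
from h import *
from plan import ik,tool as tl
q=np.array(r.sense()['joints'])
for p in [(.49,-.15,.13),(.49,.0,.13),(.515,.0342,.13),(.538,.035,.06),(.548,.0353,.0516),(.6,.0369,.0296),(.6185,.0375,.0296)]:
    R=tl(1.8,15);q,e=ik(np.array(p),R,q);print(p,q.round(1),round(e,1))
togo([.49,-.1,.12],1.8,15)
a=cap('scene'); crop(a,240,120,340,220,6,'pics/g3s.png')
E
```

```text
time_s: 22.7
tcp_pos: [0.5037, -0.2895, 0.1199]
ee_rot: [[0.956, 0.129, 0.262], [0.126, -0.992, 0.031], [0.264, 0.003, -0.965]]
wrist_force: [0.8, -0.3, -4.3]
gripper_width: 0.459
(0.49, -0.15, 0.13) [  1.   10.4 -32.9  -0.4 -31.7  91.1] 0.0
(0.49, 0.0, 0.13) [ 22.1   7.7 -40.4  11.  -28.2  60.6] 0.0
(0.515, 0.0342, 0.13) [ 25.1  10.2 -37.7  12.3 -28.9  56.6] 0.0
(0.538, 0.035, 0.06) [ 23.2  18.5 -41.7  19.2 -16.8  50.8] 0.0
(0.548, 0.0353, 0.0516) [ 22.7  20.  -41.   19.8 -15.8  50.7] 0.0
(0.6, 0.0369, 0.0296) [ 20.8  26.  -34.1  17.4 -16.4  54.9] 0.0
(0.6185, 0.0375, 0.0296) [ 20.3  27.3 -30.8  15.2 -18.2  57.6] 0.0
turn frac [-0.029 -0.007  0.122]
shift frac in present axes [ 0.107 -1.897  0.023]
shift frac in target axes [-0.074 -1.898 -0.021]
t 22.7 tcp [ 0.5037 -0.2895  0.1199] F [ 0.8 -0.3 -4.3] w 0.459 J [-17.6  18.4 -19.5 -10.1 -38.6 122.2]
```

View pics/g3s.png

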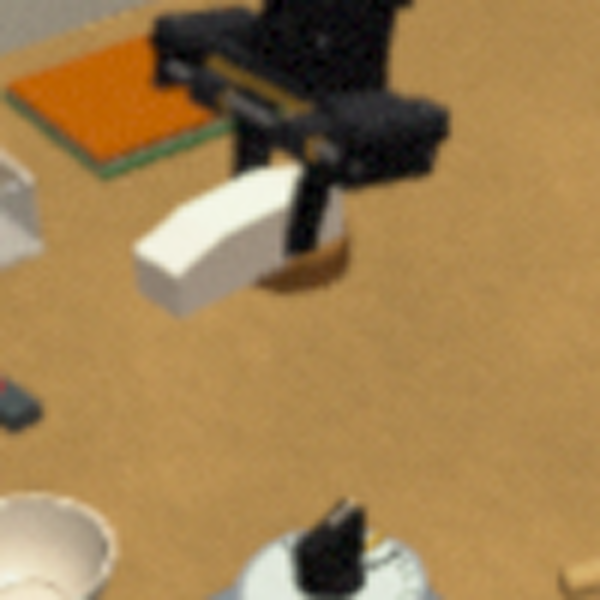

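```bash
python3 -m crank '[[1,[0,-0.1,0],[-0.015,-0.003,0.061]],[1,[0,-0.25,0],[-0.015,-0.003,0.061]],[1,[0,-0.35,0],[0,0,0]],[1,[0,-0.35,0],[0,0,0]],[1,[0,-0.35,0],[0,0,0]],[1,[0,-0.35,0],[0,0,0]],[1,[0,-0.35,0],[0,0,0]],[1,[0,-0.35,0],[0,0,0]]]'; python3 -m crank '[[1,[0,-0.35,0],[0,0,0]],[1,[0,-0.2,0],[0,0,0]],[1,[0,-0.1,0],[0,0,0]],[1,[0,0,0],[0,0,0]]]'
python3 - <<'E'
from h import *
togo([.548,.0342,.0516],1.8,15)
E
```

```text
time_s: 23.55
tcp_pos: [0.4904, -0.0431, 0.115]
ee_rot: [[0.968, 0.03, 0.249], [0.029, -1.0, 0.009], [0.249, -0.001, -0.968]]
wrist_force: [-0.1, -0.2, -5.3]
gripper_width: 0.459
time_s: 23.95
tcp_pos: [0.4889, 0.0215, 0.1153]
ee_rot: [[0.968, 0.033, 0.25], [0.032, -0.999, 0.009], [0.25, -0.001, -0.968]]
wrist_force: [0.6, -0.2, -5.4]
gripper_width: 0.455
turn frac [-0.001  0.012  0.002]
shift frac in present axes [ 0.416 -0.107  0.766]
shift frac in target axes [ 0.409 -0.108  0.77 ]
t 23.95 tcp [0.4889 0.0215 0.1153] F [ 0.6 -0.2 -5.4] w 0.455 J [ 24.8   9.2 -41.9  12.7 -26.1  56.3]
```

Run:
```python
from h import *
b=cap('top'); t=np.mean([b['img'].astype(float)]+[cap('top')['img'].astype(float) for _ in range(2)],0)
cv2.imwrite('pics/b1t.png',cv2.resize(t[130:210,290:355].clip(0,255).astype(np.uint8),None,fx=8,fy=8,interpolation=cv2.INTER_CUBIC))
a=cap('scene'); cv2.imwrite('pics/b1s.png',cv2.resize(a['img'][200:285,255:345],None,fx=8,fy=8,interpolation=cv2.INTER_CUBIC))
```

```text
(no output)
```

View pics/b1t.png

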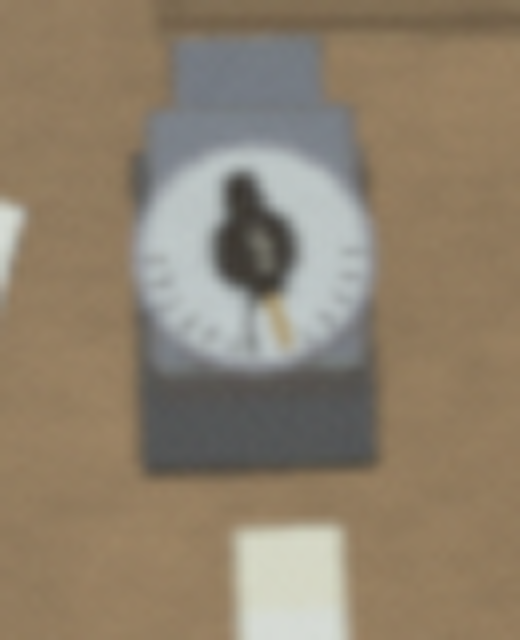

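View pics/b1s.png

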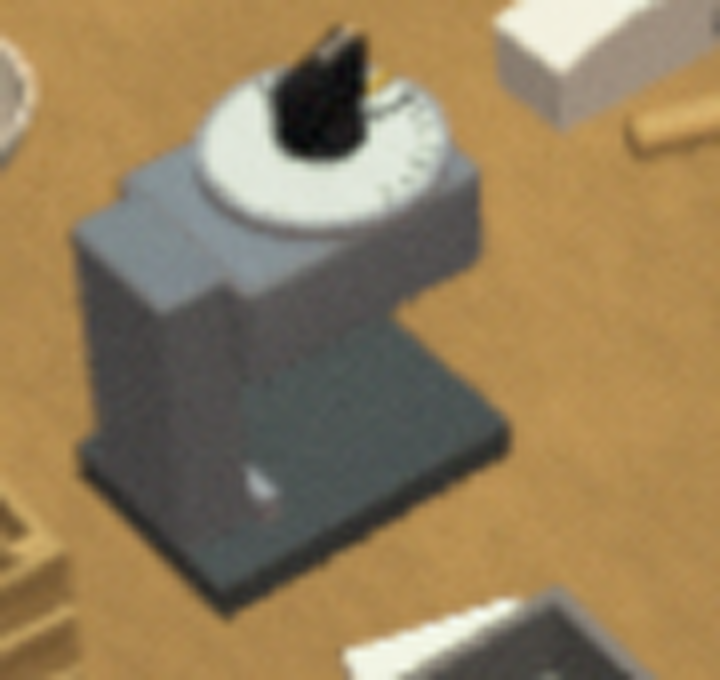

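Run:
```python
from h import *
b=cap('top'); t=np.mean([b['img'].astype(float)]+[cap('top')['img'].astype(float) for _ in range(2)],0); g=t.sum(2)
def fit(P,i,j): 
    P=np.array(P); f=np.polyfit(P[:,i],P[:,j],1); r_=P[:,j]-np.polyval(f,P[:,i]); k=abs(r_)<2*r_.std()+1e-6; f=np.polyfit(P[k,i],P[k,j],1); return f,r_.std()
P=[]
for x in range(310,336):
    d=np.gradient(g[:,x])[183:193].clip(0); i=d.argmax(); ys=np.arange(max(0,i-2),min(10,i+3)); P.append(plane(b,(x,(d[ys]*ys).sum()/d[ys].sum()+183),0.)[:2])
f,s=fit(P,1,0); print('near edge z0: yaw',np.degrees(np.arctan(-f[0])).round(2),'x@.036',np.polyval(f,.036).round(4),s)
for nm,c0,c1,sg in(('L',303,312,-1),('R',333,342,1)):
    P=[]
    for y in range(179,187):
        d=(sg*np.gradient(g[y]))[c0:c1].clip(0); i=d.argmax(); xs=np.arange(max(0,i-2),min(c1-c0,i+3)); P.append(plane(b,((d[xs]*xs).sum()/d[xs].sum()+c0,y),.01)[:2])
    f,s=fit(P,0,1); print(nm,np.degrees(np.arctan(f[0])).round(2),np.polyval(f,.65).round(4),s)
# glass front piece: left/right edges
for nm,c0,c1,sg in(('gL',315,324,1),('gR',328,338,-1)):
    P=[]
    for y in range(199,208):
        d=(sg*np.gradient(g[y]))[c0:c1].clip(0); i=d.argmax(); xs=np.arange(max(0,i-2),min(c1-c0,i+3)); P.append(plane(b,((d[xs]*xs).sum()/d[xs].sum()+c0,y),.145)[:2])
    f,s=fit(P,0,1); print(nm,np.degrees(np.arctan(f[0])).round(2),np.polyval(f,.57).round(4),s,np.array(P)[:,0].min(),np.array(P)[:,0].max())
print(r.sense()['tcp_pos'],r.sense()['ee_rot'][:,1])
```

```text
near edge z0: yaw 2.29 x@.036 0.636 0.0003058823110876194
L 2.84 0.0866 0.0002553232860803478
R 0.24 -0.015 0.00019124517544926998
gL 3.01 0.0438 0.0002540074091013359 0.5417929221629887 0.5668290647625073
gR 2.21 0.0026 0.00010884140633820656 0.5415835193240164 0.5666176475717398
[0.49047574 0.02027968 0.11721691] [ 0.02964544 -0.99955877 -0.00184564]
```

```bash
python3 -c "
from h import *
togo([.548,.0319,.0516],2.0,15)"; python3 -m crank '[[1,[0.1,-0.05,0.19],[0,0.011,-0.003]],[1,[0.1,-0.045,0.19],[0,0,0]],[1,[0.1,0,0.19],[0,0,0]],[1,[0.1,0,0.19],[0,0,0]],[1,[0,0,0],[0,0,0]],[1,[0,0,0],[0,0,0]]]'
python3 - <<'E'
from h import *
togo([.548,.0319,.0516],2.0,15)
togo([.600,.0338,.0286],2.0,15)
a=cap('scene'); crop(a,255,180,355,285,6,'pics/i1s.png')
E
```

```text
turn frac [-0.001  0.007 -0.007]
shift frac in present axes [ 0.393 -0.098  0.782]
shift frac in target axes [ 0.389 -0.096  0.784]
t 24.3 tcp [0.4905 0.0203 0.1172] F [ 0.4  0.3 -4.8] w 0.459 J [ 24.6   9.1 -41.8  12.7 -26.1  56.3]
time_s: 24.9
tcp_pos: [0.5485, 0.0318, 0.0541]
ee_rot: [[0.965, 0.032, 0.261], [0.031, -0.999, 0.009], [0.261, -0.001, -0.965]]
wrist_force: [0.4, 1.0, -4.9]
gripper_width: 0.457
turn frac [-0.    -0.003 -0.004]
shift frac in present axes [-0.011 -0.001  0.023]
shift frac in target axes [-0.011 -0.001  0.023]
t 24.9 tcp [0.5485 0.0318 0.0541] F [ 0.4  1.  -4.9] w 0.457 J [ 22.3  19.9 -40.8  19.3 -15.9  51.6]
turn frac [-0.    -0.003 -0.004]
shift frac in present axes [ 0.431 -0.003  0.381]
shift frac in target axes [ 0.432 -0.002  0.38 ]
t 24.9 tcp [0.5485 0.0318 0.0541] F [ 0.4  1.  -4.9] w 0.457 J [ 22.3  19.9 -40.8  19.3 -15.9  51.6]
```

View pics/i1s.png

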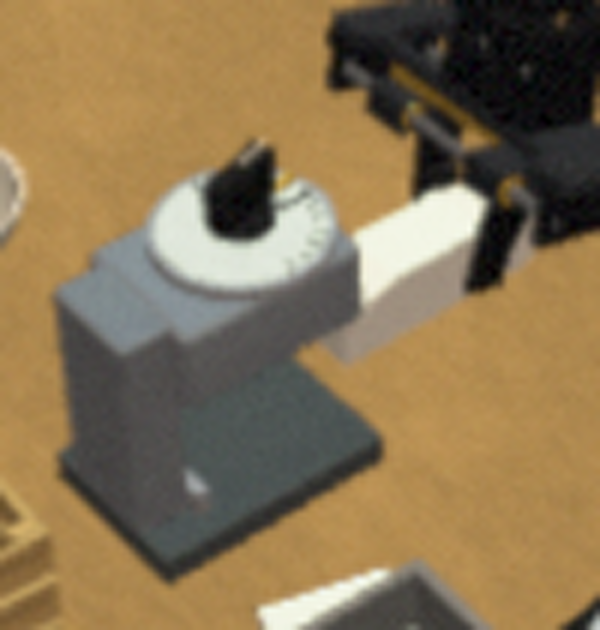

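```bash
python3 -m crank '[[1,[0.1,0,0.085],[0,-0.002,-0.004]],[1,[0.11,0,0.095],[0,0,0]],[1,[0.11,0,0.095],[0,0,0]],[1,[0.1,0,0.085],[0,0,0]],[1,[0,0,0],[0,0,0]]]'
python3 - <<'E'
from h import *
togo([.600,.0338,.0286],2.0,15)
togo([.6175,.0344,.0276],2.0,15)
a=cap('scene'); crop(a,255,200,345,280,7,'pics/i2s.png')
E
```

```text
time_s: 25.45
tcp_pos: [0.6008, 0.0347, 0.0299]
ee_rot: [[0.965, 0.036, 0.261], [0.035, -0.999, 0.01], [0.262, -0.001, -0.965]]
wrist_force: [-0.1, 0.4, -4.9]
gripper_width: 0.461
turn frac [-0.001 -0.004  0.001]
shift frac in present axes [-0.011  0.008  0.011]
shift frac in target axes [-0.011  0.008  0.011]
t 25.45 tcp [0.6008 0.0347 0.0299] F [-0.1  0.4 -4.9] w 0.461 J [ 20.5  26.  -34.2  17.2 -16.1  55.6]
turn frac [-0.001 -0.004  0.001]
shift frac in present axes [0.155 0.009 0.066]
shift frac in target axes [0.155 0.008 0.066]
t 25.45 tcp [0.6008 0.0347 0.0299] F [-0.1  0.4 -4.9] w 0.461 J [ 20.5  26.  -34.2  17.2 -16.1  55.6]
```

View pics/i2s.png

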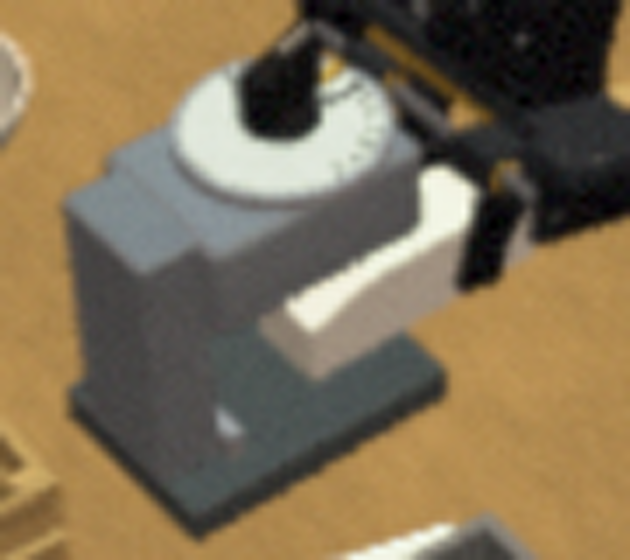

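```bash
python3 -m crank '[[1,[0.08,0.009,0.035],[0,-0.004,0]],[1,[0.075,0,0.035],[0,0,0]],[1,[0,0,0],[0,0,0]]]'; python3 -m crank '[[1,[-0.005,0,0.01],[0,0,0]],[1,[0,0,0],[0,0,0]]]'
python3 - <<'E'
from h import *
togo([.6175,.0344,.0266],2.0,15)
E
```

```text
time_s: 25.8
tcp_pos: [0.6169, 0.0344, 0.0283]
ee_rot: [[0.965, 0.036, 0.26], [0.035, -0.999, 0.01], [0.26, -0.001, -0.966]]
wrist_force: [-0.4, 1.0, -4.1]
gripper_width: 0.459
time_s: 26.0
tcp_pos: [0.6148, 0.0339, 0.0269]
ee_rot: [[0.966, 0.036, 0.258], [0.035, -0.999, 0.01], [0.258, -0.0, -0.966]]
wrist_force: [1.0, 0.5, -5.1]
gripper_width: 0.453
turn frac [-0.001  0.001  0.001]
shift frac in present axes [ 0.026 -0.004  0.01 ]
shift frac in target axes [ 0.025 -0.004  0.01 ]
t 26.0 tcp [0.6148 0.0339 0.0269] F [ 1.   0.5 -5.1] w 0.453 J [ 20.   27.4 -31.4  15.2 -17.5  58.1]
```

```bash
python3 -m crank '[[1,[0.02,-0.003,0.017],[0,0,0]],[1,[0,0,0],[0,0,0]]]'; python3 -m crank '[[1,[-0.003,0,0.012],[0,0,0]],[1,[0,0,0],[0,0,0]]]'
python3 - <<'E'
from h import *
togo([.6175,.0344,.0266],2.0,15)
E
```

```text
time_s: 26.2
tcp_pos: [0.6182, 0.0346, 0.0265]
ee_rot: [[0.965, 0.036, 0.259], [0.035, -0.999, 0.01], [0.26, -0.001, -0.966]]
wrist_force: [-0.7, -0.4, -0.8]
gripper_width: 0.455
time_s: 26.4
tcp_pos: [0.6184, 0.0346, 0.0265]
ee_rot: [[0.965, 0.037, 0.261], [0.035, -0.999, 0.011], [0.261, -0.001, -0.965]]
wrist_force: [-4.5, -0.9, 6.3]
gripper_width: 0.454
turn frac [-0.002 -0.003  0.002]
shift frac in present axes [-0.008  0.002 -0.003]
shift frac in target axes [-0.008  0.002 -0.003]
t 26.4 tcp [0.6184 0.0346 0.0265] F [-4.5 -0.9  6.3] w 0.454 J [ 19.9  27.6 -31.1  15.3 -17.4  58.1]
```

```bash
python3 -m crank '[[0.5,[0,0,0],[0,0,0]],[0.1,[0,0,0],[0,0,0]],[-0.3,[0,0,0],[0,0,0]],[-0.3,[0,0,0],[0,0,0]]]'
python3 - <<'E'
from h import *
togo([.5885,.0335,.0225],2.0,15)
a=cap('scene'); crop(a,255,200,345,280,7,'pics/i3s.png')
E
```

```text
time_s: 26.8
tcp_pos: [0.6189, 0.0349, 0.0257]
ee_rot: [[0.965, 0.037, 0.261], [0.035, -0.999, 0.011], [0.261, -0.002, -0.965]]
wrist_force: [-0.3, -0.0, -0.5]
gripper_width: 0.565
turn frac [-0.003 -0.003  0.002]
shift frac in present axes [-0.302  0.003 -0.049]
shift frac in target axes [-0.302  0.004 -0.048]
t 26.8 tcp [0.6189 0.0349 0.0257] F [-0.3 -0.  -0.5] w 0.565 J [ 19.9  27.7 -31.1  15.3 -17.3  58.1]
```

View pics/i3s.png

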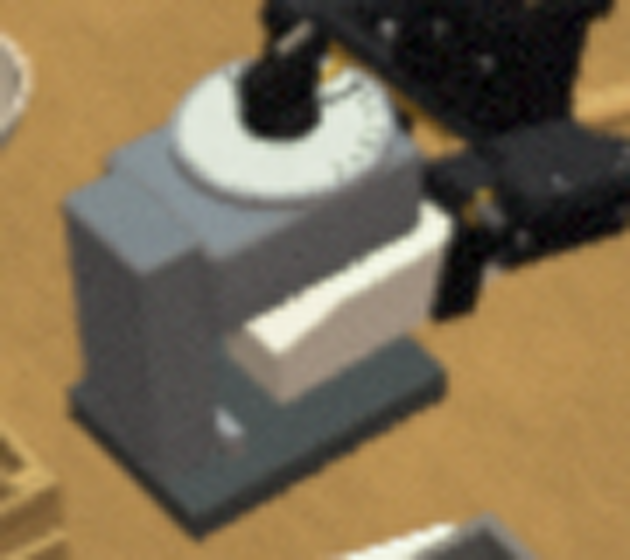

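```bash
python3 -m crank '[[-0.3,[-0.08,0,-0.013],[0,0,0]],[-0.3,[-0.12,0.003,-0.02],[0,0,0]],[-0.3,[-0.1,0,-0.017],[0,0,0]],[-0.3,[0,0,0],[0,0,0]]]'; python3 -c "
from h import *
togo([.5885,.0335,.0225],2.0,15)
a=cap('scene'); crop(a,255,200,345,280,7,'pics/i4s.png')"
```

```text
time_s: 27.25
tcp_pos: [0.5851, 0.0323, 0.0211]
ee_rot: [[0.966, 0.036, 0.255], [0.035, -0.999, 0.009], [0.256, 0.0, -0.967]]
wrist_force: [0.0, 0.0, 0.5]
gripper_width: 0.653
turn frac [-0.     0.004  0.002]
shift frac in present axes [ 0.037 -0.01  -0.005]
shift frac in target axes [ 0.037 -0.01  -0.005]
t 27.25 tcp [0.5851 0.0323 0.0211] F [0.  0.  0.5] w 0.653 J [ 20.5  25.8 -37.5  20.4 -13.4  52.3]
```

View pics/i4s.png

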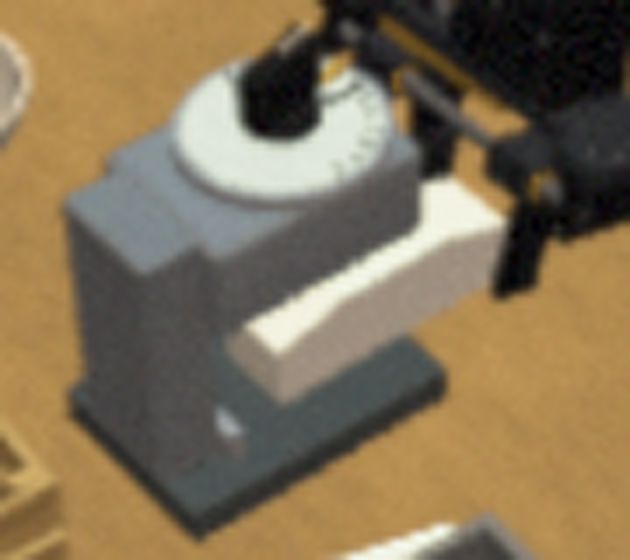

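```bash
python3 -m crank '[[-0.1,[0.01,-0.009,0],[0,0.003,0]],[0.2,[0,0,0],[0,0,0]],[0.6,[0,0,0],[0,0,0]],[1,[0,0,0],[0,0,0]],[1,[0,0,0],[0,0,0]],[1,[0,0,0],[0,0,0]]]'; python3 -c "
from h import *
togo([.6165,.0343,.0211],2.0,15)"
```

```text
time_s: 27.9
tcp_pos: [0.5888, 0.034, 0.0221]
ee_rot: [[0.965, 0.036, 0.261], [0.035, -0.999, 0.01], [0.261, -0.001, -0.965]]
wrist_force: [2.1, -0.7, -0.7]
gripper_width: 0.456
turn frac [-0.001 -0.003  0.001]
shift frac in present axes [0.265 0.007 0.082]
shift frac in target axes [0.265 0.007 0.081]
t 27.9 tcp [0.5888 0.034  0.0221] F [ 2.1 -0.7 -0.7] w 0.456 J [ 20.5  25.9 -37.4  21.  -13.2  51.7]
```

```bash
python3 -m crank '[[1,[0.06,0.003,0.0162],[0,0,0]],[1,[0.07,0.004,0.0189],[0,0,0]],[1,[0.07,0,0.0189],[0,0,0]],[1,[0.04,0,0.0108],[0,0,0]],[1,[0,0,0],[0,0,0]]]'; python3 -c "
from h import *
togo([.6165,.0343,.0211],2.0,15)
a=cap('scene'); crop(a,255,200,345,280,7,'pics/i5s.png')"
```

```text
time_s: 28.4
tcp_pos: [0.6064, 0.0311, 0.0204]
ee_rot: [[0.968, 0.033, 0.247], [0.033, -0.999, 0.003], [0.247, 0.005, -0.969]]
wrist_force: [-15.2, -0.7, 12.0]
gripper_width: 0.454
turn frac [ 0.007  0.015 -0.001]
shift frac in present axes [ 0.1   -0.028  0.018]
shift frac in target axes [ 0.1   -0.028  0.02 ]
t 28.4 tcp [0.6064 0.0311 0.0204] F [-15.2  -0.7  12. ] w 0.454 J [ 20.   27.5 -32.8  16.4 -16.7  56.7]
```

View pics/i5s.png

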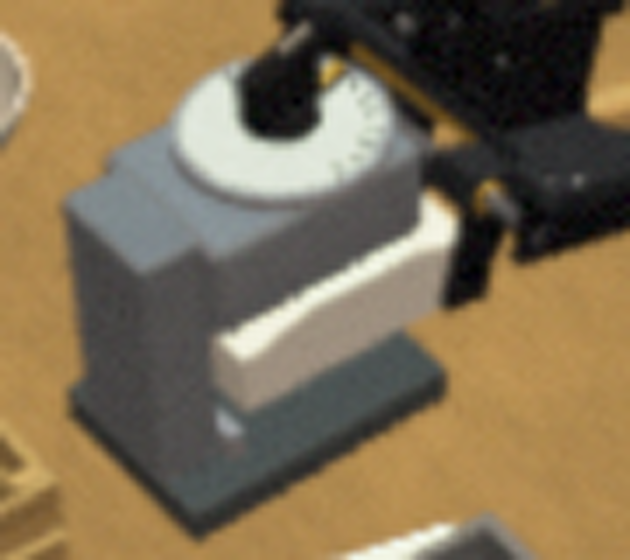

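```bash
python3 -m crank '[[1,[0,0,0],[0,0,0]],[1,[0,0,0],[0,0,0]]]'
python3 - <<'E'
from h import *
togo([.6165,.0343,.0211],2.0,15)
b=cap('top'); a=cap('scene'); crop(b,295,130,350,205,8,'pics/i6t.png'); cv2.imwrite('pics/i6s.png',cv2.resize(a['img'][225:275,275:335],None,fx=12,fy=12,interpolation=cv2.INTER_CUBIC))
E
```

```text
time_s: 28.65
tcp_pos: [0.6068, 0.0311, 0.0204]
ee_rot: [[0.968, 0.033, 0.248], [0.033, -0.999, 0.004], [0.248, 0.004, -0.969]]
wrist_force: [-14.9, -1.6, 11.7]
gripper_width: 0.456
turn frac [ 0.006  0.014 -0.001]
shift frac in present axes [ 0.097 -0.028  0.017]
shift frac in target axes [ 0.097 -0.028  0.018]
t 28.65 tcp [0.6068 0.0311 0.0204] F [-14.9  -1.6  11.7] w 0.456 J [ 20.   27.5 -32.9  16.5 -16.6  56.7]
```

View pics/i6t.png

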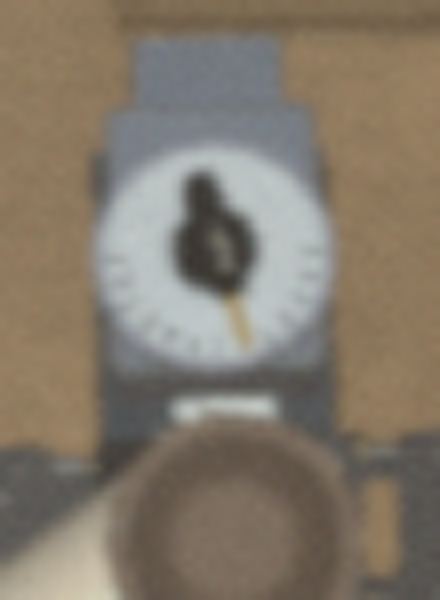

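View pics/i6s.png

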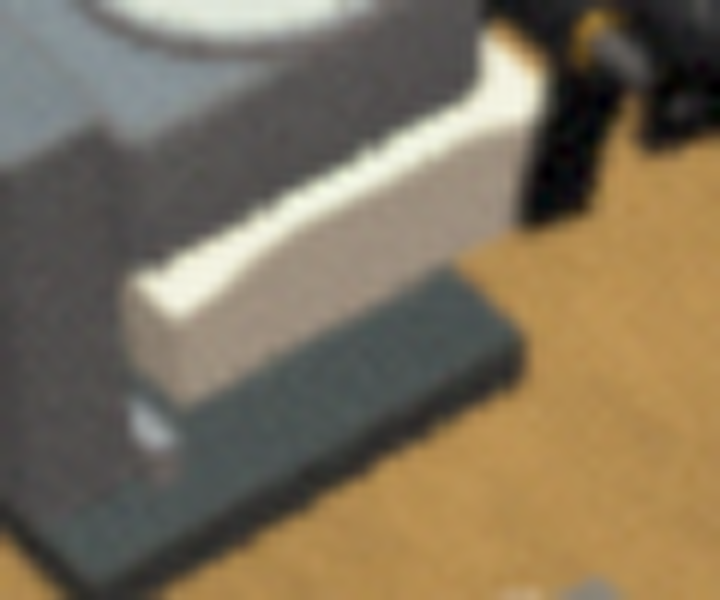

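```bash
python3 -m crank '[[1,[0.004,0,-0.015],[0,0,0]],[1,[0,0,0],[0,0,0]]]'; python3 -c "
from h import *
togo([.6165,.0343,.0211],2.0,15)"
```

```text
time_s: 28.95
tcp_pos: [0.6072, 0.0313, 0.0207]
ee_rot: [[0.968, 0.033, 0.248], [0.033, -0.999, 0.004], [0.248, 0.004, -0.969]]
wrist_force: [-9.4, -0.8, 2.2]
gripper_width: 0.46
turn frac [ 0.006  0.014 -0.002]
shift frac in present axes [ 0.092 -0.027  0.019]
shift frac in target axes [ 0.092 -0.027  0.02 ]
t 28.95 tcp [0.6072 0.0313 0.0207] F [-9.4 -0.8  2.2] w 0.46 J [ 20.   27.5 -32.7  16.2 -16.8  56.9]
```

```bash
python3 -m crank '[[1,[0.002,0,-0.008],[0,0,0]],[1,[0.03,-0.01,0.008],[0,0,0]],[1,[0.02,-0.005,0.005],[0,0,0]],[1,[0,0,0],[0,0,0]]]'; python3 -c "
from h import *
togo([.6165,.0343,.0211],2.0,15)"
```

```text
time_s: 29.35
tcp_pos: [0.6122, 0.0327, 0.021]
ee_rot: [[0.969, 0.032, 0.247], [0.032, -0.999, 0.004], [0.247, 0.004, -0.969]]
wrist_force: [-7.2, -1.1, -1.7]
gripper_width: 0.454
turn frac [ 0.006  0.016 -0.002]
shift frac in present axes [ 0.042 -0.014  0.01 ]
shift frac in target axes [ 0.042 -0.014  0.011]
t 29.35 tcp [0.6122 0.0327 0.021 ] F [-7.2 -1.1 -1.7] w 0.454 J [ 20.   27.9 -31.7  15.6 -17.5  57.5]
```

```bash
python3 -m crank '[[1,[0.025,-0.007,0.007],[0,0,0]],[1,[0.02,-0.004,0.005],[0,0,0]],[1,[0,0,0],[0,0,0]]]'
python3 - <<'E'
from h import *
togo([.6195,.0345,.0211],2.0,15)
b=cap('top'); a=cap('scene'); crop(b,295,130,350,205,8,'pics/i7t.png'); cv2.imwrite('pics/i7s.png',cv2.resize(a['img'][225:275,275:335],None,fx=12,fy=12,interpolation=cv2.INTER_CUBIC))
E
```

```text
time_s: 29.65
tcp_pos: [0.618, 0.0346, 0.0216]
ee_rot: [[0.968, 0.033, 0.249], [0.033, -0.999, 0.005], [0.249, 0.003, -0.968]]
wrist_force: [-4.7, -1.6, -1.8]
gripper_width: 0.456
turn frac [ 0.005  0.012 -0.001]
shift frac in present axes [0.014 0.001 0.008]
shift frac in target axes [0.013 0.001 0.008]
t 29.65 tcp [0.618  0.0346 0.0216] F [-4.7 -1.6 -1.8] w 0.456 J [ 20.   28.2 -30.8  15.2 -17.9  58. ]
```

View pics/i7s.png

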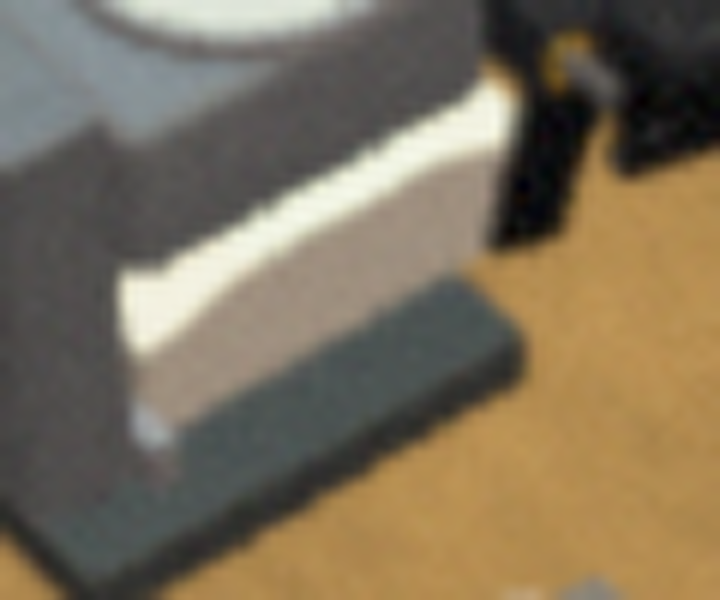

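View pics/i7t.png

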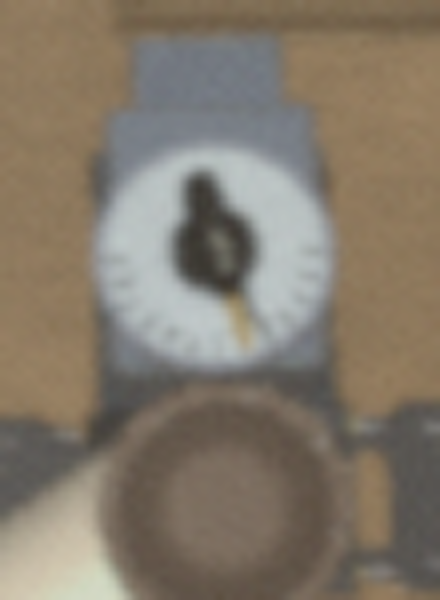

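```bash
python3 -m crank '[[1,[0.014,0,0.004],[0,0,0]],[1,[0,0,0],[0,0,0]]]'; python3 -c "
from h import *
togo([.6195,.0345,.0211],2.0,15)"
```

```text
time_s: 29.95
tcp_pos: [0.6202, 0.0355, 0.0219]
ee_rot: [[0.967, 0.034, 0.251], [0.033, -0.999, 0.006], [0.251, 0.002, -0.968]]
wrist_force: [-8.3, -0.6, -2.2]
gripper_width: 0.459
turn frac [ 0.003  0.01  -0.001]
shift frac in present axes [-0.009  0.01   0.006]
shift frac in target axes [-0.009  0.01   0.006]
t 29.95 tcp [0.6202 0.0355 0.0219] F [-8.3 -0.6 -2.2] w 0.459 J [ 20.   28.3 -30.5  15.1 -17.9  58.1]
```

```bash
python3 -m crank '[[1,[-0.012,0.01,-0.003],[0,0,0]],[1,[0.012,0,0.003],[0,0,0]],[1,[0.004,0,0.001],[0,0,0]],[1,[0,0,0],[0,0,0]]]'; python3 -c "
from h import *
togo([.6195,.0345,.0211],2.0,15)"
```

```text
time_s: 30.35
tcp_pos: [0.6202, 0.035, 0.0219]
ee_rot: [[0.967, 0.035, 0.251], [0.035, -0.999, 0.007], [0.251, 0.002, -0.968]]
wrist_force: [-11.5, 2.0, -1.1]
gripper_width: 0.457
turn frac [0.003 0.01  0.001]
shift frac in present axes [-0.009  0.005  0.006]
shift frac in target axes [-0.009  0.005  0.006]
t 30.35 tcp [0.6202 0.035  0.0219] F [-11.5   2.   -1.1] w 0.457 J [ 20.   28.3 -30.4  14.9 -18.   58.4]
```

```bash
python3 -m crank '[[0.5,[0,0,0],[0,0,0]],[0.1,[0,0,0],[0,0,0]],[-0.3,[0,0,0],[0,0,0]],[-0.3,[-0.03,0,0],[0,0,0]],[-0.3,[-0.1,0,-0.1],[0,0,0]],[-0.3,[-0.1,0,-0.25],[0,0,0]],[-0.3,[0,0,-0.35],[0,0,0]],[-0.3,[-0.1,0,-0.35],[0,0,0]]]'; python3 -m crank '[[-0.3,[-0.3,0,-0.2],[0,0,0]],[-0.3,[-0.3,0,0],[0,0,0]],[-0.3,[-0.3,0,0],[0,0,0]],[-0.3,[0,0,0],[0,0,0]]]'
python3 - <<'E'
from h import *
togo([.6195,.0345,.0211],2.0,15)
b=cap('top'); a=cap('scene'); crop(b,295,130,350,205,8,'pics/i8t.png'); cv2.imwrite('pics/i8s.png',cv2.resize(a['img'][225:275,265:335],None,fx=11,fy=11,interpolation=cv2.INTER_CUBIC))
E
```

```text
time_s: 31.15
tcp_pos: [0.5678, 0.035, 0.1205]
ee_rot: [[0.963, 0.038, 0.266], [0.036, -0.999, 0.012], [0.267, -0.002, -0.964]]
wrist_force: [1.0, 0.5, 0.4]
gripper_width: 0.644
time_s: 31.55
tcp_pos: [0.47, 0.0295, 0.1133]
ee_rot: [[0.965, 0.037, 0.26], [0.035, -0.999, 0.011], [0.26, -0.001, -0.965]]
wrist_force: [0.3, 0.3, -0.1]
gripper_width: 0.649
turn frac [-0.002 -0.002  0.002]
shift frac in present axes [1.204 0.006 1.28 ]
shift frac in target axes [1.206 0.002 1.278]
t 31.55 tcp [0.47   0.0295 0.1133] F [ 0.3  0.3 -0.1] w 0.649 J [ 27.    7.3 -45.8  15.6 -23.9  51.5]
```

View pics/i8s.png

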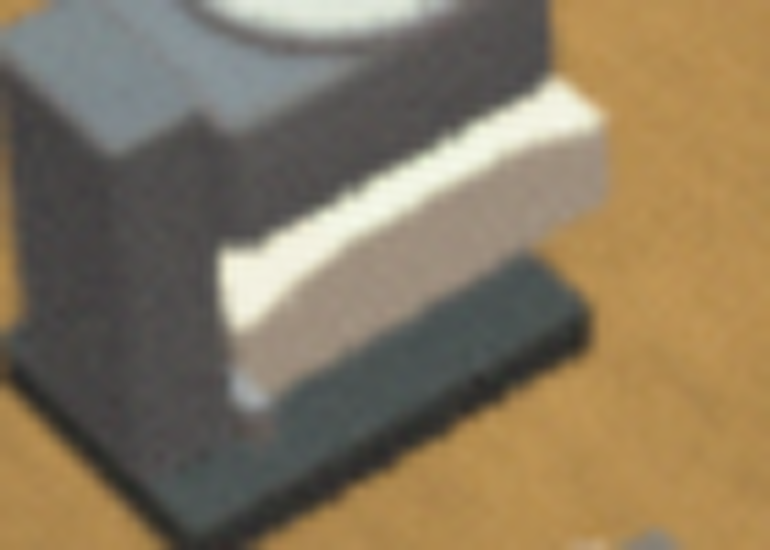

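View pics/i8t.png

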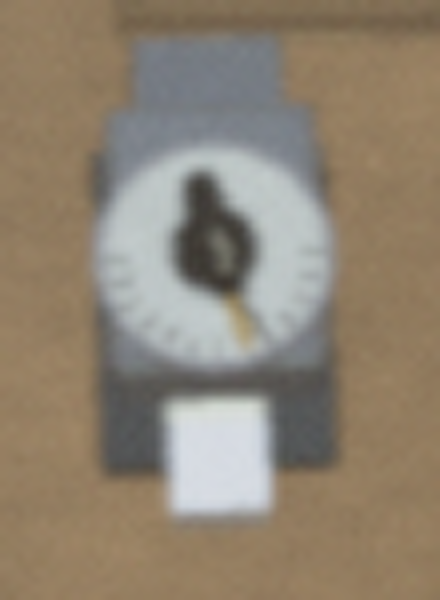

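Now I measure the glass bar's near end and sides against the base plate and the stop, with a check on the hand.

Run:
```python
from hand import *
t=hand(4); b=cap('top'); g=t.sum(2)
cv2.imwrite('pics/hand2.png',cv2.resize(t[155:182,308:338].clip(0,255).astype(np.uint8),None,fx=16,fy=16,interpolation=cv2.INTER_CUBIC))
def fit(P,i,j): P=np.array(P); f=np.polyfit(P[:,i],P[:,j],1); return f,(P[:,j]-np.polyval(f,P[:,i])).std()
P=[]
for x in range(318,327):
    d=(-np.gradient(g[:,x]))[188:200].clip(0); i=d.argmax(); ys=np.arange(max(0,i-2),min(12,i+3)); P.append(plane(b,(x,(d[ys]*ys).sum()/d[ys].sum()+188),.0)[:2]); 
f,s=fit(P,1,0); print('near end(z=0 eq) yaw',np.degrees(np.arctan(-f[0])).round(2),'x0@.036',np.polyval(f,.036).round(4),s)
for z in(.051,.02): print(z, plane(b,(322,194),z)[0]-plane(b,(322,194),0)[0])
for nm,c0,c1,sg in(('gL',311,321,1),('gR',324,334,-1)):
    P=[]
    for y in range(182,192):
        d=(sg*np.gradient(g[y]))[c0:c1].clip(0); i=d.argmax(); xs=np.arange(max(0,i-2),min(c1-c0,i+3)); P.append(plane(b,((d[xs]*xs).sum()/d[xs].sum()+c0,y),.056)[:2])
    f,s=fit(P,0,1); print(nm,np.degrees(np.arctan(f[0])).round(2),np.polyval(f,.62).round(4),s)
# scene: far bottom corner of glass on +y side vs stop
a=cap('scene'); q=lambda x,y:((x+.5)/11-.5+265,(y+.5)/11-.5+225)
far=plane(a,q(262,400),.02); far2=plane(a,q(230,328),.051); near=plane(a,q(607,118),.051); print('far bottom',far,'far top',far2,'near top +y',near)
```

```text
hand px [[323.94, 168.0], [324.37, 169.0], [324.79, 170.0], [324.97, 171.0], [325.14, 172.0]] via centre 18.7 line 15.74
near end(z=0 eq) yaw 2.58 x0@.036 0.6203 0.0002733982481742043
0.051 -0.012717495761819797
0.02 -0.0049872532399293235
gL 3.31 0.0558 0.0002069190358037179
gR 2.49 0.0143 0.0002174927003882081
far bottom [0.73187424 0.05678501 0.02      ] far top [0.7388522  0.05469032 0.051     ] near top +y [0.60656063 0.05111921 0.051     ]
```

View pics/hand2.png

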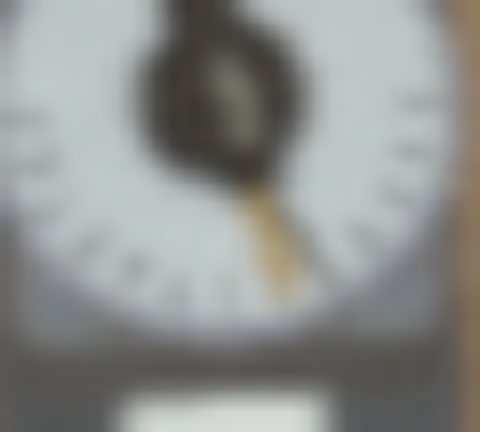

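```bash
python3 -c "
from h import *
togo([.575,.0330,.031],2.2,15)"; python3 -m crank '[[0.2,[0.25,0,0.05],[0,0,0]],[0.6,[0.25,-0.01,0.05],[0,0,0]],[1,[0.15,0,0.1],[0,0,0]],[1,[0.08,0,0.25],[0,0,0]],[1,[0.05,0,0.25],[0,0,0]],[1,[0,0,0.2],[0,0,0]],[1,[0,0,0.1],[0,0,0]],[1,[0,0,0],[0,0,0]]]'; python3 -c "
from h import *
togo([.575,.0330,.031],2.2,15)"
```

```text
turn frac [-0.    -0.004 -0.003]
shift frac in present axes [0.754 0.016 1.058]
shift frac in target axes [0.757 0.018 1.055]
t 31.95 tcp [0.4746 0.0309 0.1134] F [-0.8  0.4 -0.1] w 0.648 J [ 26.9   7.8 -45.3  15.6 -23.9  51.6]
time_s: 32.75
tcp_pos: [0.5743, 0.0347, 0.0346]
ee_rot: [[0.966, 0.036, 0.257], [0.035, -0.999, 0.008], [0.257, 0.001, -0.967]]
wrist_force: [-0.2, 0.1, 0.5]
gripper_width: 0.042
turn frac [ 0.002  0.003 -0.003]
shift frac in present axes [-0.003  0.017  0.036]
shift frac in target axes [-0.003  0.017  0.036]
t 32.75 tcp [0.5743 0.0347 0.0346] F [-0.2  0.1  0.5] w 0.042 J [ 21.4  23.7 -38.1  19.5 -14.9  52.4]
```

```bash
python3 -m crank '[[1,[0.06,0.01,0.05],[0,0,-0.003]],[1,[0.07,0,0.0187],[0,0,0]],[1,[0.04,0,0.011],[0,0,0]],[1,[0,0,0],[0,0,0]]]'; python3 -m crank '[[1,[0.03,0,0.008],[0,0,0]],[1,[0,0,0],[0,0,0]]]'
python3 - <<'E'
from h import *
togo([.599,.0341,.031],2.2,15)
a=cap('scene'); cv2.imwrite('pics/i9s.png',cv2.resize(a['img'][215:275,265:345],None,fx=9,fy=9,interpolation=cv2.INTER_CUBIC))
E
```

```text
time_s: 33.15
tcp_pos: [0.595, 0.0356, 0.0345]
ee_rot: [[0.964, 0.039, 0.263], [0.037, -0.999, 0.011], [0.263, -0.001, -0.965]]
wrist_force: [0.2, -0.2, 0.2]
gripper_width: -0.0
time_s: 33.35
tcp_pos: [0.5969, 0.0353, 0.034]
ee_rot: [[0.965, 0.039, 0.261], [0.037, -0.999, 0.01], [0.261, -0.0, -0.965]]
wrist_force: [0.4, 0.2, -0.4]
gripper_width: 0.005
turn frac [-0.    -0.003  0.   ]
shift frac in present axes [0.012 0.013 0.034]
shift frac in target axes [0.012 0.013 0.034]
t 33.35 tcp [0.5969 0.0353 0.034 ] F [ 0.4  0.2 -0.4] w 0.005 J [ 20.7  25.4 -34.4  16.9 -16.5  55.8]
```

View pics/i9s.png

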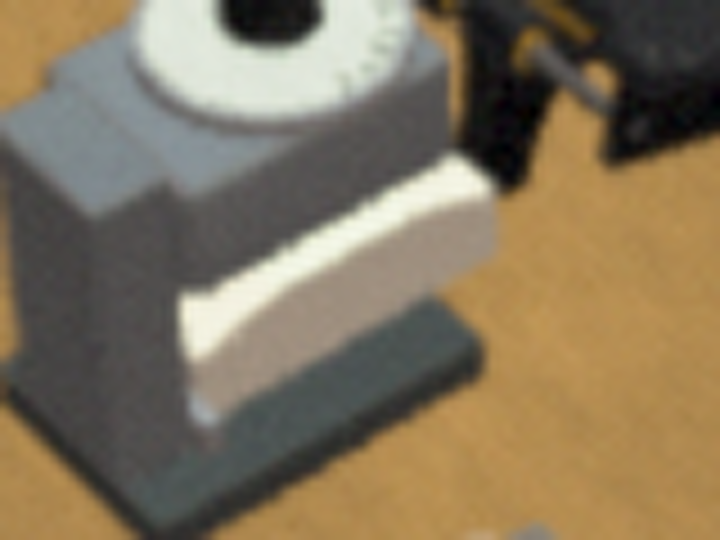

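Just short of contact. I'll push in 2 mm steps.

```bash
python3 -m crank '[[1,[0.018,0.008,0.015],[0,0,0]],[1,[0,0,0],[0,0,0]]]'; python3 -m crank '[[1,[0.018,0,0.005],[0,0,0]],[1,[0,0,0],[0,0,0]]]'; python3 -c "
from h import *
togo([.599,.0341,.031],2.2,15)"
```

```text
time_s: 33.6
tcp_pos: [0.5976, 0.034, 0.0322]
ee_rot: [[0.965, 0.038, 0.258], [0.037, -0.999, 0.009], [0.259, 0.001, -0.966]]
wrist_force: [-3.4, -0.2, 1.0]
gripper_width: 0.006
time_s: 33.8
tcp_pos: [0.598, 0.0338, 0.0319]
ee_rot: [[0.966, 0.038, 0.256], [0.037, -0.999, 0.008], [0.256, 0.002, -0.967]]
wrist_force: [-9.3, 3.1, 6.5]
gripper_width: 0.004
turn frac [ 0.002  0.004 -0.   ]
shift frac in present axes [ 0.007 -0.003  0.012]
shift frac in target axes [ 0.007 -0.003  0.012]
t 33.8 tcp [0.598  0.0338 0.0319] F [-9.3  3.1  6.5] w 0.004 J [ 20.6  25.7 -33.9  16.5 -16.9  56.4]
```

```bash
python3 -m crank '[[1,[0.018,0,-0.002],[0,0,0]],[1,[0.012,0,0],[0,0,0]],[1,[0,0,0],[0,0,0]]]'; python3 -c "
from h import *
togo([.599,.0341,.031],2.2,15)"; python3 -m crank '[[1,[-0.08,0,-0.01],[0,0,0]],[1,[-0.2,0,-0.05],[0,0,0]],[1,[-0.2,0,-0.2],[0,0,0]],[0.5,[-0.2,0,-0.3],[0,0,0]],[0,[-0.2,0,-0.3],[0,0,0]],[0,[-0.3,0,-0.1],[0,0,0]],[0,[0,0,0],[0,0,0]]]'
python3 - <<'E'
from hand import *
t=hand(4); b=cap('top'); g=t.sum(2)
crop(b,295,130,350,205,8,'pics/j1t.png'); a=cap('scene'); cv2.imwrite('pics/j1s.png',cv2.resize(a['img'][215:275,265:345],None,fx=9,fy=9,interpolation=cv2.INTER_CUBIC))
def fit(P,i,j): P=np.array(P); f=np.polyfit(P[:,i],P[:,j],1); return f,(P[:,j]-np.polyval(f,P[:,i])).std()
P=[]
for x in range(318,327):
    d=(-np.gradient(g[:,x]))[188:200].clip(0); i=d.argmax(); ys=np.arange(max(0,i-2),min(12,i+3)); P.append(plane(b,(x,(d[ys]*ys).sum()/d[ys].sum()+188),.051)[:2])
f,s=fit(P,1,0); print('near end yaw',np.degrees(np.arctan(-f[0])).round(2),'x@.036',np.polyval(f,.036).round(4),s)
for nm,c0,c1,sg in(('gL',311,321,1),('gR',324,334,-1)):
    P=[]
    for y in range(182,192):
        d=(sg*np.gradient(g[y]))[c0:c1].clip(0); i=d.argmax(); xs=np.arange(max(0,i-2),min(c1-c0,i+3)); P.append(plane(b,((d[xs]*xs).sum()/d[xs].sum()+c0,y),.056)[:2])
    f,s=fit(P,0,1); print(nm,np.degrees(np.arctan(f[0])).round(2),np.polyval(f,.62).round(4),s)
P=[]
for x in list(range(309,314))+list(range(330,336)):
    d=np.gradient(g[:,x])[183:193].clip(0); i=d.argmax(); ys=np.arange(max(0,i-2),min(10,i+3)); P.append(plane(b,(x,(d[ys]*ys).sum()/d[ys].sum()+183),0.)[:2])
f,s=fit(P,1,0); print('plate near edge yaw',np.degrees(np.arctan(-f[0])).round(2),np.polyval(f,.036))
s=r.sense();print(s['time_s'],s['tcp_pos'])
E
```

```text
time_s: 34.1
tcp_pos: [0.5982, 0.0335, 0.032]
ee_rot: [[0.967, 0.037, 0.251], [0.037, -0.999, 0.006], [0.251, 0.003, -0.968]]
wrist_force: [-15.0, 5.9, 8.9]
gripper_width: 0.003
turn frac [ 0.004  0.01  -0.   ]
shift frac in present axes [ 0.005 -0.006  0.011]
shift frac in target axes [ 0.005 -0.006  0.011]
t 34.1 tcp [0.5982 0.0335 0.032 ] F [-15.    5.9   8.9] w 0.003 J [ 20.6  25.8 -33.5  15.9 -17.5  57. ]
time_s: 34.8
tcp_pos: [0.4611, 0.0281, 0.0959]
ee_rot: [[0.965, 0.039, 0.26], [0.037, -0.999, 0.01], [0.26, -0.0, -0.966]]
wrist_force: [-0.5, -0.5, -1.3]
gripper_width: 0.287
hand px [[323.94, 168.0], [324.4, 169.0], [324.77, 170.0], [324.93, 171.0], [325.13, 172.0]] via centre 18.66 line 15.19
near end yaw 2.46 x@.036 0.6075 0.0002665829716676981
gL 2.96 0.0557 0.00020187911034631555
gR 1.89 0.0143 0.00031733100797748175
plate near edge yaw 2.02 0.6364171337970334
35.1 [0.46555646 0.02954104 0.09539288]
```

View pics/j1t.png

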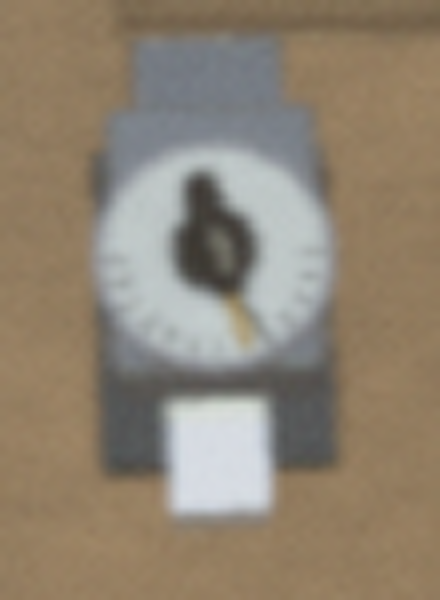

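View pics/j1s.png

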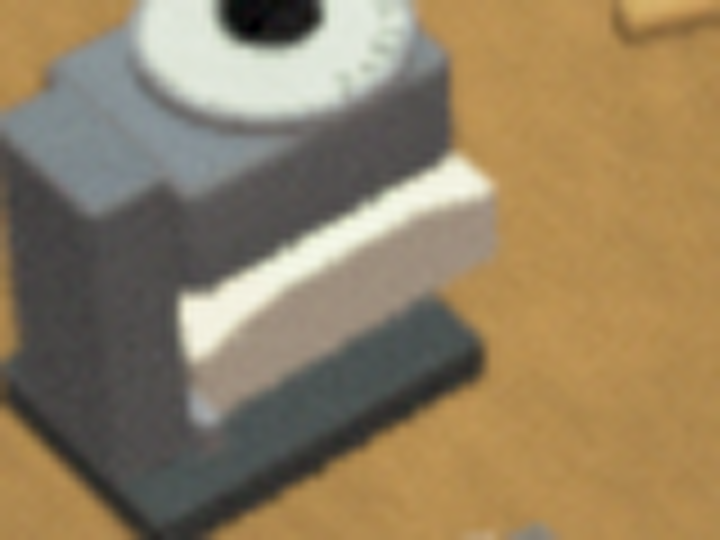

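```bash
python3 -m crank '[[0,[0,0,-0.3],[0,0,0]],[0,[0,0,-0.3],[0,0,0]],[0,[0,0,0],[0,0,0]]]'
python3 - <<'E'
from h import *
import pickle
a0,b0=pickle.load(open('c0.pkl','rb')); b=cap('top');a=cap('scene')
cv2.imwrite('pics/fin_t.png',b['img']); cv2.imwrite('pics/fin_s.png',a['img'])
d=cv2.absdiff(a['img'],a0['img']).max(2); cv2.imwrite('pics/fin_d.png',(d>40).astype(np.uint8)*255)
E
```

```text
time_s: 35.4
tcp_pos: [0.4516, 0.0301, 0.157]
ee_rot: [[0.963, 0.039, 0.267], [0.037, -0.999, 0.014], [0.268, -0.003, -0.963]]
wrist_force: [0.8, 0.6, -0.2]
gripper_width: 0.499
```

View pics/fin_t.png

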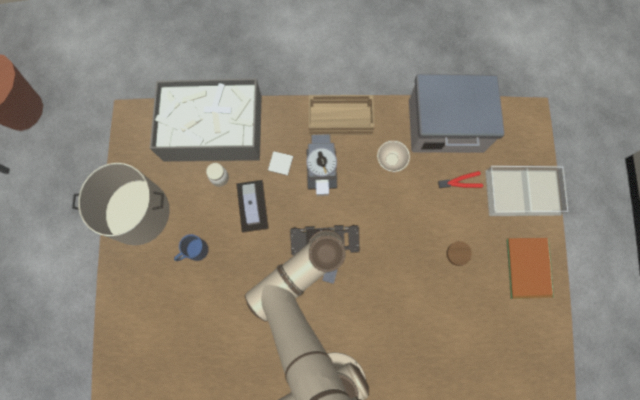

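View pics/fin_d.png

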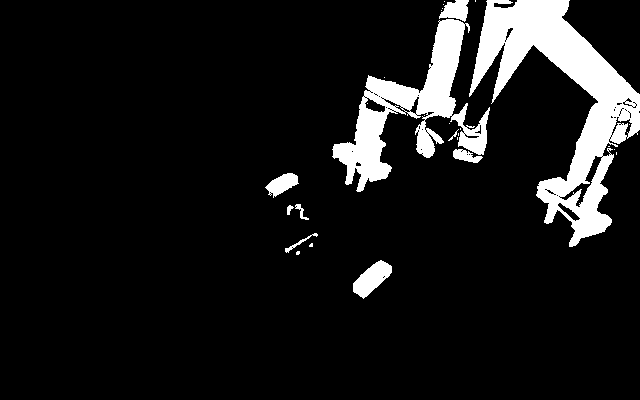

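The difference picture shows changes only at the arm, the knob, the two bars and the pad. The brush (scene px (358,211)) and the other bystanders haven't moved, so I hand the job in.

```bash
python3 -c "
from station import r
print(r.finish_job(), r.sense()['time_s'])"
```

```text
the job is handed in; nothing more can be done
the job is handed in; nothing more can be done
```

The job is done and handed in at about 35.5 s of the 72 s allowed.

- **Set hand:** I turned the knob about 72° until the brass hand covered the needle, then let go. The hand measured 17.96° and the needle 17.85°, and no black showed beside the hand. With the glass bar in, the needle has moved past the hand as it should. The hand then measured 18.7°, but the needle now shows along its edge and probably pulls that reading. Its tip is in the same pixel, so I take it as unmoved.
- **Master:** I drew it out, gripped it again nearer its middle, and laid it lengthwise on the rubber pad. The last pictures show it lying within the pad.
- **Glass bar:** It is in under the spindle and pushed against the stop with closed fingers, standing still at 15 N.
    - **Depth:** Its near end measures x = 0.6075 m, against 0.6077 m for the master at the start.
    - **Sideways:** It lies about 0.6 mm off the stand's axis at the near end and about 1 mm at the spindle.
    - **Angle:** It is within about 0.5° of the plate's edge.
- **Other things:** Before-and-after scene pictures differ only at the arm, the knob and dial, the two bars and the pad. The gripper was open and clear, and the wrist force was near zero.

**Checks that disagreed:**
- The scene camera put the dial about 2.5 mm to one side of where the top camera did. I used the top camera because it matched the position where the gripper held the knob.
- Different edges gave the stand's angle as anything from 1.1° to 2.3°; I used about 2°.
- While sliding in, the glass bar met 15 N because the gripper was pressing it down. Raising the gripper about 2 mm cured it.

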